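Put the ball away in the lift-up cupboard

ROBOT

A 7-joint arm with a two-finger parallel gripper is mounted at the origin on the work surface. World frame = base frame: x ahead of the robot, y to its left, z up, the work surface at z = 0. Lengths are in m, angles in rad, forces in N, time in s.
With the tool pointing down it reaches from about 0.4 to 0.875 m from the base axis. Payload 19.3 kg.
Tool frame: the origin (TCP) lies at the very end of the fingers, on their centre line; the grasp point (between the pads) lies 19 mm behind it; z points along the fingers, x is the direction in which the jaws open and shut, and the axes are right-handed (so a half turn about z gives the same grasp; the last joint's range is limited). The gripper opens to 85 mm and grips with 20 to 120 N. Pads are 22 mm wide; open, the fingers measure 114 mm over their backs; the gripper's body (76 mm by 85 mm) begins 54 mm behind the grasp point. The pads swing forward as they close: fully open they stand 13 mm farther back than shut.
Start: joints at [-1.289, 0.521, -0.036, 1.599, 0.021, 1.021, -0.113], TCP at [0.215, 0.587, 0.231] pointing down, gripper open.
Joint ranges: [-2.91, 2.91], [-0.3, 2.13], [-1.5, 1.42], [0.17, 2.43], [-1.26, 4.41], [0.16, 1.93], [-2.52, 2.52]. Speed limits (rad/s): [1.89, 1.89, 2.39, 2.39, 3.01, 3.01, 3.01].

INTERFACE

Orientations are given as [roll, pitch, yaw] about the fixed x, y, z axes, in that order (R = Rz(yaw) Ry(pitch) Rx(roll)).
In Python, from workcell import observe, eyes, job_done gives the robot as it stands. The module is installed in compiled form; this text tells all that it offers.
- The arm moves only by the shell command python3 -m pendant 'ROWS' [FORCE]. ROWS is JSON, a list of rows, each an object of numbers: "dx", "dy", "dz": the shift along the tool's x, y, z in mm; "ax", "ay", "az": the turn, a rotation vector about the tool's x, y, z in degrees; "claw": the finger opening in mm, from 0 to 85.4. A call has 1 to 10 rows; each row is the pose to reach, as a shift and turn from the pose commanded when the call began, along the tool's axes at that moment; what a row does not reach only later rows make up. A row lasts 1/12 s, in which the tool goes at most 41.7 mm and 7.16 degrees, less where a joint would pass 70% of its speed; a pose out of reach is approached as far as the arm can. A call with a gripper value outside its range is refused whole. The fingers move at their own pace and stop on an object; FORCE is the grip in N (left out, the last holds). Time passes only in rows, so rows that repeat a pose let the fingers close. It gives the time, the measured TCP pose, the force and the opening at its end, in the units of the state.
- observe(): the state, without advancing time (a new reading comes with each control period).
- eyes.grab_frame(name): name is "scene" or "top"; returns a dict with "image" (400x640x3 uint8, blue, green, red), "fovy" (degrees; the focal length in pixels is half the picture's height over the tangent of half this angle, whatever the lens; pixels are square), "cx", "cy" (the principal point, pixels), "dist" ([k1, k2, p1, p2, k3] as OpenCV has them; the pictures are not rectified), "view" (4x4, takes a point from world to camera coordinates). Camera axes: x right, y up, looking along -z (the intrinsics and any distortion apply to the point x, -y, -z); pixel columns grow to the right and rows downward; lengths in m; the calibration is good to about 2 mm. A picture is of the moment at which its call begins. There is no depth.
- job_done(): hands the job in, once; it reports no verdict.
The state is a dict: "clock": time; "qpos": joint angles; "qd": joint speeds; "joint_efforts": joint torques, N m; "position": TCP position; "tool_rot": TCP orientation; "force": force on the tool from outside, world axes, zero at the start; "moment": the same for the moment, N m; "grip_width": finger opening in m.
Only numpy, scipy, OpenCV 4.12 (cv2) and the standard library are available. Lean on these libraries where they do the work, as an engineer would, in place of code of your own. Each camera call takes 0.05 s, during which the arm holds its last target.

TASK

Put the white ball away: raise the sloping cupboard door by its pull until its stay locks and holds it up by itself, and set the ball down in the green basket inside without dropping it. Then press the yellow pad to unlock the stay, let the door down gently and press it fully shut past its catch. Leave the coaster, the two bails and the bowl where they are.

Things in the scene. Friction and masses are not known exactly. Their poses are not given: they have to be found in the camera images.
- cupboard: Fixed white cupboard, 160 mm deep (x) x 280 mm wide (y), side walls 68 mm high in front, about 120 mm at the back. Origin: centre of its underside; x to its back, y to its left (seen from the robot), z up. Place and yaw vary. On its right side (-y) is the stay with the yellow press pad.
- flap (a joint): Door angle, rad: 0 = shut (sloping 0.33 down to the front), growing as the front edge rises. The stay clicks in at about 1.77, the door then rests on it at about 1.76 (nearly upright); end stop 1.83. An unlocked door sinks slowly on its damper (0.35 N m s/rad) and comes to rest ajar on a roller catch at about 0.09; 5 to 10 N down near the pull then snaps it to 0, about 10 N up opens it.
- hinge (a point): Middle of the hinge line of the wooden door (180 mm from hinge to front edge, 284 mm wide, 10 mm thick, 0.5 kg). The line runs along the cupboard's y axis, 70 mm behind its origin and 130 mm up. Axes as the cupboard's.
- pull (a point): Grasp point on the black pull tab, which sticks out 42 mm from the middle of the door's front edge in the door's plane; 22 mm wide (along the hinge), 14 mm thick. The point is 203 mm from the hinge line, 23 mm beyond the edge. At door angle q it lies 203 mm x cos(q - 0.33) in front of the hinge line and 203 mm x sin(q - 0.33) above it (shut: 64 mm above the shelf).
- release (a joint): Travel of the yellow press pad in m: 0 = up, 0.012 = fully down. It springs back (3 N at the top, 6 N fully down). Pressed to about 0.011 it frees the door, which then sinks by itself, slowly at first; keep it down until the door angle is below 1.5 (about 1 s), or the stay may catch again.
- press_pad (a point): Centre of the top of the yellow press pad, 50 x 40 mm, 100 mm above the shelf when up; it is pressed straight down. The sinking door's right edge passes 63 mm to the left of this point: keep the gripper out of its way.
- basket_floor (a point): Centre of the inner floor of the green basket fixed in the cupboard, 12 mm above the shelf; inside 96 mm (x) x 170 mm (y), walls 30 mm high above this floor. Axes as the cupboard's. Reached from above once the door is up.
- ball_center (a point): Centre of the white ball, 60 mm across, 0.09 kg, resting in the hole of the blue coaster with its centre about 34 mm above the shelf.
- coaster: Loose blue ceramic coaster under the ball: ring 100 mm across, 8 mm high, with a 30 mm hole. Origin: centre of its underside.
- bail1: Loose turned wooden bail 112 mm long, 18 mm thick, lying on the shelf (bystander). Origin: under its middle, x along it.
- bail2: A second wooden bail like the first (bystander).
- bowl: Loose white ceramic bowl, 110 mm across, 50 mm high (bystander). Origin: centre of its underside.
There are look-alikes about, which are no part of the job. What is meant by the part that bears ball_center is not purple, and is the smaller of those in its own colour.

How it is judged:
On the way, in this order (a step that is already met when the one before it is completed fails the run):
1. the door stands raised on its locked stay, untouched (value of joint flap between 1.7 and 1.8 rad and velocity of joint flap between -0.03 and 0.03 rad/s and contact force between the fingers and anything else below 0.5 N), for 0.5 s.
2. the ball lies released in the basket, the door still up on its stay (value of joint flap above 1.7 rad and z of ball_center in the frame of basket_floor between 0.02 and 0.04 m and x of ball_center in the frame of basket_floor between -0.05 and 0.05 m and y of ball_center in the frame of basket_floor between -0.087 and 0.087 m and contact force between the fingers and anything else below 0.5 N), for 0.3 s.
3. the yellow pad is pressed down with the door still up (value of joint release above 0.007 m and value of joint flap above 1.5 rad), for 0.05 s.
4. the unlocked door has come down past half way (value of joint flap below 0.9 rad), for 0.05 s.
At the end, for the whole second after the job is handed in: The door is shut past its catch (within 0.04 rad), the yellow pad is up again, the ball lies in the green basket, and the bails and the bowl are within 30 mm and the coaster within 40 mm of where they stood (value of joint flap below 0.04 rad and value of joint release below 0.003 m and z of ball_center in the frame of basket_floor below 0.04 m and x of ball_center in the frame of basket_floor between -0.05 and 0.05 m and y of ball_center in the frame of basket_floor between -0.087 and 0.087 m and distance of each of bail1, bail2, bowl from where it was at the start of the episode below 0.03 m and distance of coaster from where it was at the start of the episode below 0.04 m); the robot touches nothing.
It fails at once if the door is slammed (falls faster than 2.5 rad/s) (velocity of joint flap below -2.5 rad/s).
It fails at once if the ball is dropped into the cupboard (over 0.8 m/s at the basket) (horizontal distance between ball_center and basket_floor below 0.1 m and z of ball_center in the frame of basket_floor between 0 and 0.09 m and linear speed of ball above 0.8 m/s).
It fails at once if a bystander is knocked away (distance of any of bail1, bail2, bowl from where it was at the start of the episode above 0.03 m or distance of coaster from where it was at the start of the episode above 0.04 m).
It also fails if it takes over 72 s, if anything falls off the work surface, if the arm or the gripper's body presses on something with over 40 N, if the wrist force passes 120 N, or if a joint passes its speed limit or range.

## Working session

There is one attempt and no reset: what is moved stays moved. The work goes in short steps, Python scripts to look and compute and a shell command to move; the robot and the scene stay as the last step left them, time stands still between calls to the robot, and variables do not carry over. Pictures are saved under pics/ and viewed, and the job is handed in when it is done.

```bash
mkdir -p pics; cat > h.py <<'E'
import numpy as np, cv2
from workcell import observe, eyes
from scipy.spatial.transform import Rotation as R
def grab(n,name):
    f=eyes.grab_frame(n); cv2.imwrite(f'pics/{name}.png',f['image']); 
    np.save(f'pics/{name}.npy',f,allow_pickle=True); return f
def load(name): return np.load(f'pics/{name}.npy',allow_pickle=True).item()
def K(f):
    fl=200/np.tan(np.radians(f['fovy'])/2)
    return np.array([[fl,0,f['cx']],[0,fl,f['cy']],[0,0,1.]])
def ray(f,uv):
    V=np.array(f['view']); p=cv2.undistortPoints(np.array([[uv]],float),K(f),np.array(f['dist'],float))[0,0]
    d=V[:3,:3].T@np.array([p[0],-p[1],-1.]); c=-V[:3,:3].T@V[:3,3]
    return c,d/np.linalg.norm(d)
def onz(f,uv,z):
    c,d=ray(f,uv); return c+d*(z-c[2])/d[2]
def tri(f1,u1,f2,u2):
    c1,d1=ray(f1,u1);c2,d2=ray(f2,u2)
    t=np.linalg.lstsq(np.c_[d1,-d2],c2-c1,rcond=None)[0]
    a=c1+t[0]*d1;b=c2+t[1]*d2; return (a+b)/2,np.linalg.norm(a-b)
def proj(f,P):
    V=np.array(f['view']); q=(V[:3,:3]@np.array(P,float).reshape(-1,3).T).T+V[:3,3]
    q=q*[1,-1,-1]
    return cv2.projectPoints(q,np.zeros(3),np.zeros(3),K(f),np.array(f['dist'],float))[0][:,0]
def tool():
    o=observe(); return np.array(o['position']),R.from_euler('xyz',o['tool_rot'])
E
python3 - <<'E'
from h import *
print(observe())
for n in('scene','top'):
    f=grab(n,n+'0'); print(n,f['fovy'],f['cx'],f['cy'],f['dist'],np.round(f['view'],3).tolist())
E
```

```text
{'clock': 0.0, 'qpos': array([-1.28919837,  0.52198638, -0.03634223,  1.60001821,  0.02118706,
        1.02106765, -0.11282952]), 'qd': array([-4.77030735e-04,  1.10620012e-03, -3.92784824e-05,  2.23184391e-04,
       -9.97554214e-04, -2.06303982e-03,  4.56377188e-04]), 'joint_efforts': array([-1.74357087e-03, -9.27093029e+01,  1.97926417e+00, -3.69953585e+01,
        1.77952449e-02,  7.87282304e-03, -1.68457854e-05]), 'position': array([0.21527402, 0.58639971, 0.23073912]), 'tool_rot': array([3.14153348e+00, 1.09361781e-03, 1.21896511e+00]), 'force': array([-0.31456854,  0.59625983, -0.20315866]), 'moment': array([-0.01407988, -0.01860658, -0.02158387]), 'grip_width': 0.08549704486875763}
scene 48.47353809793269 313.87192016725515 196.63913247578367 [-0.07499559  0.          0.          0.          0.        ] [[-0.087, 0.996, -0.01, 0.083], [-0.83, -0.067, 0.554, 0.372], [0.551, 0.056, 0.833, -1.519], [0.0, 0.0, 0.0, 1.0]]
top 44.29612302029524 319.2615988221143 194.59589293889306 [0.05091594 0.         0.         0.         0.        ] [[0.013, -1.0, -0.004, -0.051], [0.987, 0.013, 0.158, -0.523], [-0.158, -0.006, 0.987, -1.227], [0.0, 0.0, 0.0, 1.0]]
```

View pics/scene0.png

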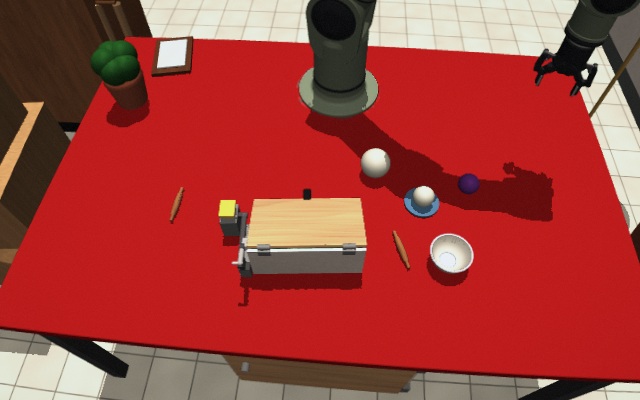

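View pics/top0.png

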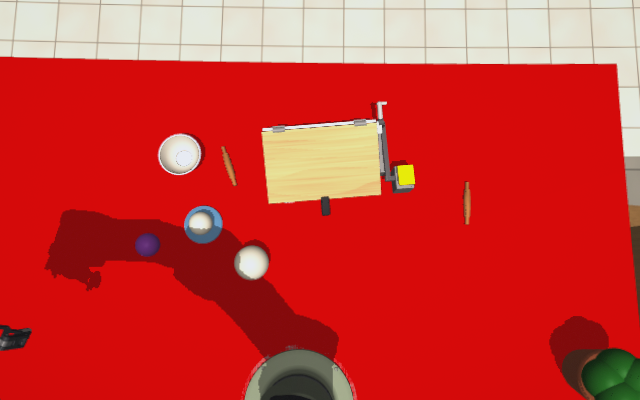

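```bash
python3 - <<'E'
from h import *
s=load('scene0')['image'];t=load('top0')['image']
a=cv2.resize(t[90:290,130:430],(780,520),interpolation=cv2.INTER_CUBIC);cv2.imwrite('pics/z1.png',a)
b=cv2.resize(s[140:290,200:480],(784,420),interpolation=cv2.INTER_CUBIC);cv2.imwrite('pics/z2.png',b)
F={'s':load('scene0'),'t':load('top0')}
C={}
for k,f in F.items():
    h=cv2.cvtColor(f['image'],cv2.COLOR_BGR2HSV)
    for nm,lo,hi in(('yellow',(24,150,120),(35,255,255)),('blue',(95,80,60),(115,255,255)),('black',(0,0,0),(180,255,45)),('wood',(10,50,100),(25,180,255)),('purple',(120,60,30),(150,255,255)),('white',(0,0,120),(180,70,255)),('green',(45,90,40),(85,255,255))):
        m=cv2.inRange(h,lo,hi);n,l,st,ce=cv2.connectedComponentsWithStats(m)
        for i in range(1,n):
            if st[i,4]>25 and st[i,4]<12000: print(k,nm,st[i],ce[i].round(1))
E
```

```text
s yellow [219 200  16  17 239] [226.8 207.7]
s blue [404 188  35  29 449] [419.7 205.9]
s black [ 84   0  25  42 304] [96.1 19.1]
s black [115   0  36  36 673] [135.1  17.2]
s black [ 310    0   47   41 1530] [333.   19.3]
s black [314   0  62  94 927] [347.7  57.2]
s black [ 569    0   71   38 1138] [597.2  12.5]
s black [101   4  24  37 324] [113.   21.2]
s black [606  17  10  14  41] [610.4  22.7]
s black [ 534   25   89   70 2177] [577.   58.6]
s black [ 91  49  49  37 534] [119.5  73.1]
s black [618  68  22  61 545] [630.4  94.8]
s black [152  71  38   6  72] [170.1  73.1]
s black [141  77   6  25  64] [143.7  88.9]
s black [  4 114  13  18  42] [  9.7 122.1]
s black [ 57 122  23  10 177] [ 68.4 125.9]
s black [304 190   7   9  62] [307.  193.9]
s black [236 216   5  20  58] [238.3 224.4]
s black [632 224   8  36 133] [636.8 241.5]
s black [238 259   9  12  42] [242.5 266.3]
s black [  41  335   88   43 1297] [ 92.  354.2]
s black [ 519  380   95   20 1056] [564.8 389.7]
s wood [157  68  11   5  26] [161.8  70.3]
s wood [   0  101   44   98 1177] [ 18.2 143. ]
s wood [170 187  1
[... 2026 characters left out ...]
 395  42   5 168] [287.6 397.3]
t wood [520  63  27   1  27] [533.  63.]
t wood [ 261  126  120   78 6603] [319.8 165.3]
t wood [222 147  15  39 179] [228.8 166. ]
t wood [464 182   6  42 194] [466.5 203.6]
t wood [629 204  11  23 226] [634.2 214.8]
t purple [136 234  23  22 408] [147.1 244.4]
t white [377 102  10  18  88] [380.3 109. ]
t white [263 119 122  54 627] [337.7 131.5]
t white [ 159  134   42   41 1366] [179.4 154. ]
t white [395 166  19  23  83] [401.6 182.8]
t white [188 212  24  22 397] [199.6 222.6]
t white [235 246  33  33 858] [251.  262.4]
t white [245 363  22  37 348] [254.4 385.7]
t white [331 364  22  36 497] [340.2 384.8]
t green [ 584  349   56   51 2343] [614.1 376.3]
```

```bash
ls pics
```

```text
scene0.npy
scene0.png
top0.npy
top0.png
z1.png
z2.png
```

View pics/z1.png

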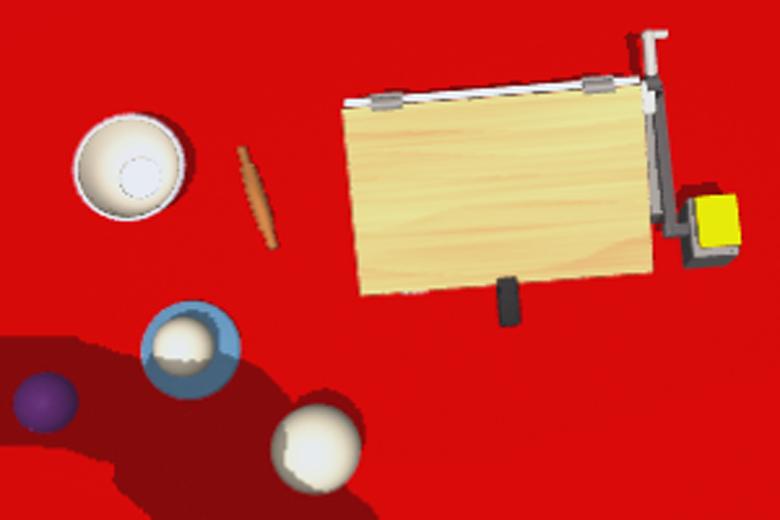

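View pics/z2.png

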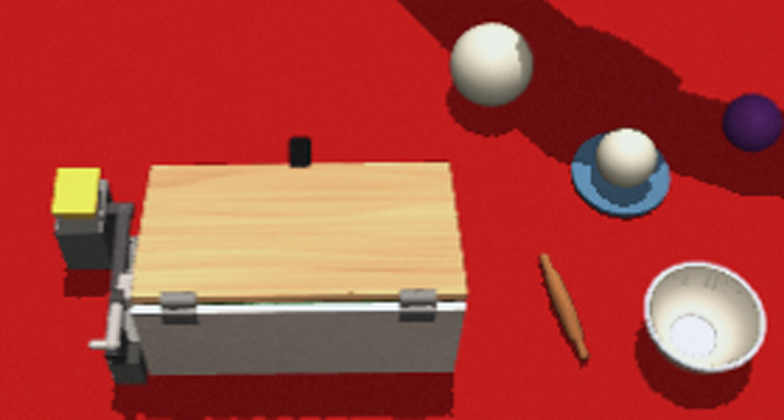

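```bash
python3 - <<'E'
from h import *
s=load('scene0');t=load('top0')
P={}
for n,a,b in(('pad',(405.6,174.5),(226.8,207.7)),('FL',(268.8,203.5),(360,197.9)),('FR',(380.8,194.2),(253.9,198.9)),('BL',(262.3,131.5),(366.4,245.4)),('BR',(376.2,122.3),(247.5,246.4)),('ball',(200.6,223.1),(423.9,196.3)),('purple',(147.1,244.4),(468.3,183.6)),('big',(251.3,262.5),(375.3,163.2)),('pulltip',(326.2,215.6),(307,190))):
    p,e=tri(t,a,s,b);P[n]=p;print(n,p.round(4),round(e,4))
f=(P['FL']-P['FR']);bk=P['BL']-P['BR'];print(np.arctan2(-f[0],f[1]),np.arctan2(-bk[0],bk[1]),np.linalg.norm(f),np.linalg.norm(bk))
m=(P['FL']+P['FR'])/2-(P['BL']+P['BR'])/2;print(m,np.linalg.norm(m),np.arctan2(-m[1],-m[0]))
print(onz(t,(205.1,224.9),.008),onz(s,(419.7,205.9),.008))
for k in ((222+7,166),(466.5,203.6),(179.4,154)):print(onz(t,k,.009))
E
```

```text
pad [ 0.5679 -0.258   0.0958] 0.0007
FL [0.4941 0.0829 0.0717] 0.0012
FR [ 0.5211 -0.1983  0.0735] 0.0008
BL [0.6642 0.0983 0.1277] 0.002
BR [ 0.6904 -0.1803  0.129 ] 0.0028
ball [0.4469 0.2621 0.0301] 0.0029
purple [0.391  0.3939 0.0281] 0.0
big [0.3477 0.1258 0.039 ] 0.0008
pulltip [ 0.4675 -0.0618  0.0535] 0.001
0.0955614832573624 0.09355783032067762 0.282480498461177 0.2797877177455202
[-0.16970115 -0.01670755 -0.0557946 ] 0.17941756297788392 0.09813653452233428
[0.44443813 0.25409213 0.008     ] [0.46500916 0.25525371 0.008     ]
[0.60268909 0.19821644 0.009     ]
[ 0.50951379 -0.43062707  0.009     ]
[0.63360944 0.33170466 0.009     ]
```

```bash
cat >> h.py <<'E'
YAW=.096; xh=np.array([np.cos(YAW),np.sin(YAW),0]); yh=np.array([-np.sin(YAW),np.cos(YAW),0]); zh=np.array([0,0,1.])
HINGE=np.array([.678,-.041,.130])
def down(yaw,tilt=0): # tilt>0: wrist leans toward the robot (tool z tips to +x cupboard)
    return R.from_euler('z',yaw)*R.from_euler('x',np.pi)
def rel(p,Rt=None):
    p0,R0=tool(); d=R0.inv().apply(np.asarray(p)-p0)*1000
    a=np.degrees((R0.inv()*Rt).as_rotvec()) if Rt is not None else np.zeros(3)
    print('d',d.round(1),'a',a.round(2)); return d,a
def pullpt(q,r=.208): return HINGE-r*np.cos(q-.33)*xh+zh*(r*np.sin(q-.33)-.019)
E
python3 - <<'E'
from h import *
p=pullpt(0)
print(p); rel([p[0],p[1],.231],down(np.pi/2+YAW))
f=load('top0')
for n in('top0','scene0'):
    f=load(n); print(proj(f,[HINGE-.203*np.cos(.33)*xh+zh*(-.203*np.sin(.33)),HINGE+.142*yh,[.447,.262,.034],[.568,-.258,.1]]).round(1).tolist())
    u={'top0':(200.6,223.1),'scene0':(423.9,196.3)}[n]; print(onz(f,u,.034))
E
```

```text
[ 0.48212924 -0.05986157  0.04359905]
d [-5.148e+02  4.732e+02  4.000e-01] a [-1.000e-02  6.000e-02 -2.566e+01]
[[325.2, 207.5], [260.9, 131.2], [199.7, 222.9], [406.0, 174.1]]
[0.44647332 0.25965571 0.034     ]
[[306.9, 193.7], [366.9, 245.1], [423.6, 195.6], [226.7, 206.9]]
[0.44929279 0.26273031 0.034     ]
```

```bash
python3 -m pendant '[{"dx":-514.8,"dy":473.2,"az":-25.7,"claw":85},{"dx":-514.8,"dy":473.2,"az":-25.7,"claw":85},{"dx":-514.8,"dy":473.2,"az":-25.7,"claw":85},{"dx":-514.8,"dy":473.2,"az":-25.7,"claw":85},{"dx":-514.8,"dy":473.2,"az":-25.7,"claw":85},{"dx":-514.8,"dy":473.2,"az":-25.7,"claw":85},{"dx":-514.8,"dy":473.2,"az":-25.7,"claw":85},{"dx":-514.8,"dy":473.2,"az":-25.7,"claw":85},{"dx":-514.8,"dy":473.2,"az":-25.7,"claw":85},{"dx":-514.8,"dy":473.2,"az":-25.7,"claw":85}]'
python3 - <<'E'
from h import *
rel([.4821,-.0599,.12],down(np.pi/2+YAW))
E
```

```text
d [-514.7  473.2  111.4] a [-1.000e-02  6.000e-02 -2.566e+01]schema error: expected keys dx, dy, dz, ax, ay, az, claw
```

Every key is needed.

```bash
python3 -m pendant '[{"dx":-514.8,"dy":473.2,"dz":0,"ax":0,"ay":0,"az":-25.7,"claw":85},{"dx":-514.8,"dy":473.2,"dz":0,"ax":0,"ay":0,"az":-25.7,"claw":85},{"dx":-514.8,"dy":473.2,"dz":0,"ax":0,"ay":0,"az":-25.7,"claw":85},{"dx":-514.8,"dy":473.2,"dz":0,"ax":0,"ay":0,"az":-25.7,"claw":85},{"dx":-514.8,"dy":473.2,"dz":0,"ax":0,"ay":0,"az":-25.7,"claw":85},{"dx":-514.8,"dy":473.2,"dz":0,"ax":0,"ay":0,"az":-25.7,"claw":85},{"dx":-514.8,"dy":473.2,"dz":0,"ax":0,"ay":0,"az":-25.7,"claw":85},{"dx":-514.8,"dy":473.2,"dz":0,"ax":0,"ay":0,"az":-25.7,"claw":85},{"dx":-514.8,"dy":473.2,"dz":0,"ax":0,"ay":0,"az":-25.7,"claw":85},{"dx":-514.8,"dy":473.2,"dz":0,"ax":0,"ay":0,"az":-25.7,"claw":85}]'
python3 - <<'E'
from h import *
rel([.4821,-.0599,.12],down(np.pi/2+YAW))
E
```

```text
clock: 0.93
position: [0.3746, 0.1995, 0.2314]
tool_rot: [3.141, -0.0, 1.668]
force: [1.8, 0.1, 0.2]
grip_width: 0.0849
d [-268.6   81.9  111.3] a [ 0.01 -0.01  0.05]
```

```bash
python3 -m pendant '[{"dx":-268,"dy":82,"dz":111,"ax":0,"ay":0,"az":0,"claw":85},{"dx":-268,"dy":82,"dz":111,"ax":0,"ay":0,"az":0,"claw":85},{"dx":-268,"dy":82,"dz":111,"ax":0,"ay":0,"az":0,"claw":85},{"dx":-268,"dy":82,"dz":111,"ax":0,"ay":0,"az":0,"claw":85},{"dx":-268,"dy":82,"dz":111,"ax":0,"ay":0,"az":0,"claw":85},{"dx":-268,"dy":82,"dz":111,"ax":0,"ay":0,"az":0,"claw":85},{"dx":-268,"dy":82,"dz":111,"ax":0,"ay":0,"az":0,"claw":85},{"dx":-268,"dy":82,"dz":111,"ax":0,"ay":0,"az":0,"claw":85},{"dx":-268,"dy":82,"dz":111,"ax":0,"ay":0,"az":0,"claw":85},{"dx":-268,"dy":82,"dz":111,"ax":0,"ay":0,"az":0,"claw":85}]'
python3 - <<'E'
from h import *
rel([.4821,-.0599,.0436],down(np.pi/2+YAW))
grab('top','top1');f=grab('scene','scene1')
cv2.imwrite('pics/z3.png',cv2.resize(f['image'][120:270,200:450],(750,450)))
E
```

```text
clock: 1.77
position: [0.4815, -0.0575, 0.1199]
tool_rot: [-3.14, -0.0, 1.666]
force: [0.3, 0.0, 0.0]
grip_width: 0.0849
d [-2.5  0.5 76.3] a [-0.07 -0.01 -0.03]
```

View pics/z3.png

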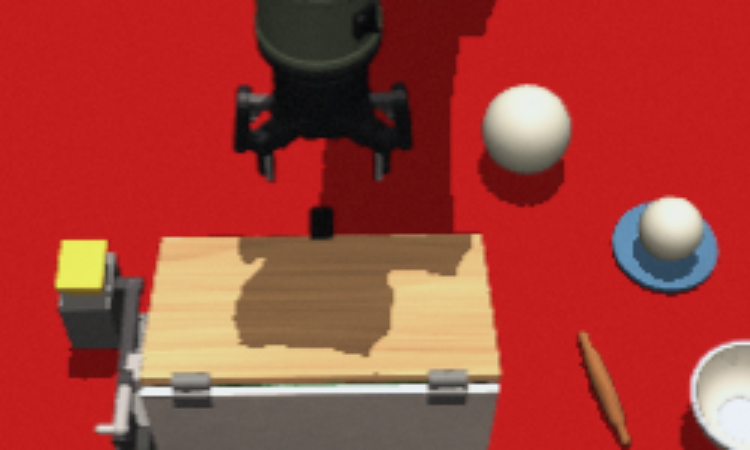

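The gripper stands centred above the tab (fingers at zoomed 267 and 378, tab at 321). I go down and grip.

```bash
python3 -m pendant '[{"dx":-1.5,"dy":0.5,"dz":30,"ax":0,"ay":0,"az":0,"claw":85},{"dx":-1.5,"dy":0.5,"dz":55,"ax":0,"ay":0,"az":0,"claw":85},{"dx":-1.5,"dy":0.5,"dz":76,"ax":0,"ay":0,"az":0,"claw":60},{"dx":-1.5,"dy":0.5,"dz":76,"ax":0,"ay":0,"az":0,"claw":15},{"dx":-1.5,"dy":0.5,"dz":76,"ax":0,"ay":0,"az":0,"claw":15},{"dx":-1.5,"dy":0.5,"dz":76,"ax":0,"ay":0,"az":0,"claw":15},{"dx":-1.5,"dy":0.5,"dz":76,"ax":0,"ay":0,"az":0,"claw":15},{"dx":-1.5,"dy":0.5,"dz":76,"ax":0,"ay":0,"az":0,"claw":15},{"dx":-1.5,"dy":0.5,"dz":76,"ax":0,"ay":0,"az":0,"claw":15},{"dx":-1.5,"dy":0.5,"dz":76,"ax":0,"ay":0,"az":0,"claw":15}]' 30
python3 - <<'E'
from h import *
p0,R0=tool()
b=pullpt(0); print(p0-b)
for q in np.linspace(0.1,1.80,18):
    d=R0.inv().apply(pullpt(q)-b)*1000; print(round(q,2),d.round(1))
E
```

```text
clock: 2.7
position: [0.4835, -0.0604, 0.046]
tool_rot: [3.139, 0.002, 1.666]
force: [-0.5, -11.3, 9.6]
grip_width: 0.0216
[ 0.00137085 -0.00055595  0.00242055]
0.1 [ -0.   -5.7 -20. ]
0.2 [ -0.1  -9.4 -40.5]
0.3 [ -0.1 -11.  -61.2]
0.4 [ -0.2 -10.5 -82. ]
0.5 [  -0.2   -7.9 -102.6]
0.6 [  -0.2   -3.3 -122.9]
0.7 [  -0.3    3.3 -142.6]
0.8 [  -0.3   11.8 -161.6]
0.9 [  -0.3   22.2 -179.6]
1.0 [  -0.3   34.3 -196.5]
1.1 [  -0.4   48.  -212.1]
1.2 [  -0.4   63.3 -226.2]
1.3 [  -0.4   79.9 -238.8]
1.4 [  -0.4   97.6 -249.6]
1.5 [  -0.4  116.4 -258.6]
1.6 [  -0.4  135.9 -265.7]
1.7 [  -0.4  156.1 -270.8]
1.8 [  -0.4  176.6 -273.9]
```

```bash
python3 -m pendant '[{"dx":-1,"dy":-3,"dz":-10,"ax":0,"ay":0,"az":0,"claw":15},{"dx":-1,"dy":-5.7,"dz":-20,"ax":0,"ay":0,"az":0,"claw":15},{"dx":-1,"dy":-9.4,"dz":-40.5,"ax":0,"ay":0,"az":0,"claw":15},{"dx":-1,"dy":-11,"dz":-61,"ax":0,"ay":0,"az":0,"claw":15},{"dx":-1,"dy":-10.5,"dz":-82,"ax":0,"ay":0,"az":0,"claw":15},{"dx":-1,"dy":-8,"dz":-102.6,"ax":0,"ay":0,"az":0,"claw":15},{"dx":-1,"dy":-3.3,"dz":-123,"ax":0,"ay":0,"az":0,"claw":15},{"dx":-1,"dy":3.3,"dz":-142.6,"ax":0,"ay":0,"az":0,"claw":15},{"dx":-1,"dy":11.8,"dz":-161.6,"ax":0,"ay":0,"az":0,"claw":15},{"dx":-1,"dy":22,"dz":-179.6,"ax":0,"ay":0,"az":0,"claw":15}]' 30
python3 - <<'E'
from h import *
f=grab('scene','scene2')
cv2.imwrite('pics/z4.png',cv2.resize(f['image'][100:300,180:480],(750,500)))
E
```

```text
clock: 3.53
position: [0.5043, -0.0585, 0.2262]
tool_rot: [3.14, 0.001, 1.667]
force: [6.1, -7.1, -10.2]
grip_width: 0.0213
```

View pics/z4.png

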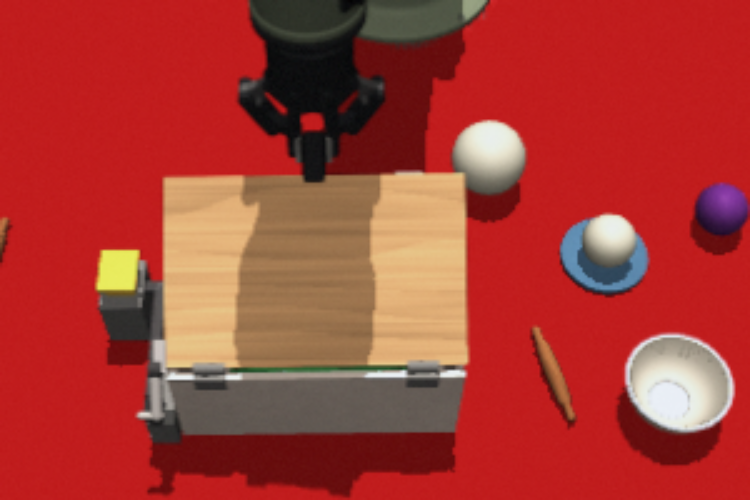

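```bash
python3 -m pendant '[{"dx":0,"dy":12,"dz":-17,"ax":0,"ay":0,"az":0,"claw":15},{"dx":0,"dy":26,"dz":-32.5,"ax":0,"ay":0,"az":0,"claw":15},{"dx":0,"dy":41,"dz":-46.6,"ax":0,"ay":0,"az":0,"claw":15},{"dx":0,"dy":57.7,"dz":-59.2,"ax":0,"ay":0,"az":0,"claw":15},{"dx":0,"dy":75.4,"dz":-70,"ax":0,"ay":0,"az":0,"claw":15},{"dx":0,"dy":94,"dz":-79,"ax":0,"ay":0,"az":0,"claw":15},{"dx":0,"dy":113.7,"dz":-86,"ax":0,"ay":0,"az":0,"claw":15},{"dx":0,"dy":134,"dz":-91,"ax":0,"ay":0,"az":0,"claw":15},{"dx":0,"dy":148,"dz":-94,"ax":0,"ay":0,"az":0,"claw":15},{"dx":0,"dy":154,"dz":-94.3,"ax":0,"ay":0,"az":0,"claw":15}]' 30
python3 - <<'E'
from h import *
p,_=tool(); print(p-pullpt(1.79)); rel(pullpt(1.79))
f=grab('scene','scene3')
cv2.imwrite('pics/z5.png',cv2.resize(f['image'][60:300,160:480],(800,600)))
f=grab('top','top3')
cv2.imwrite('pics/z6.png',cv2.resize(f['image'][40:280,220:540],(800,600)))
E
```

```text
clock: 4.42
position: [0.6589, -0.044, 0.3202]
tool_rot: [3.14, 0.002, 1.667]
force: [-2.6, -5.9, 7.1]
grip_width: 0.0214
[ 0.00376214 -0.00076447  0.00246483]
d [ 1.1 -3.7  2.5] a [0. 0. 0.]
```

View pics/z5.png

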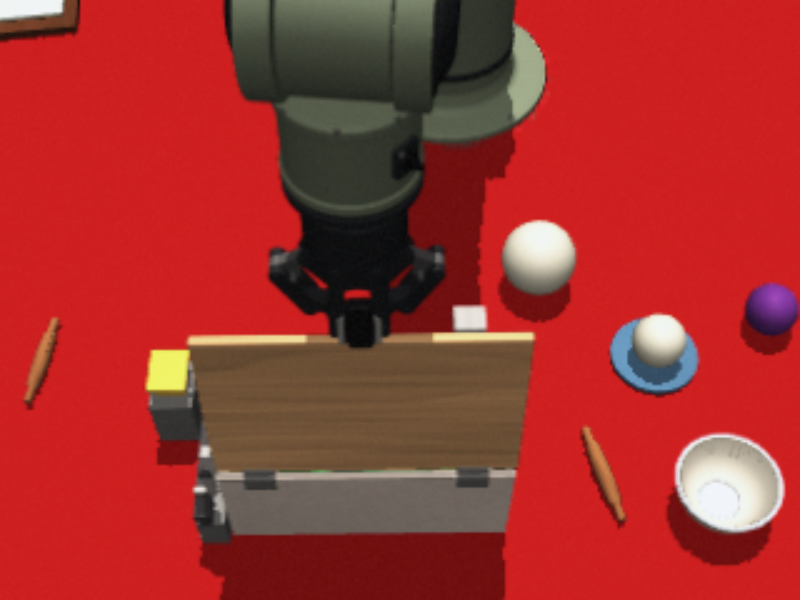

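View pics/z6.png

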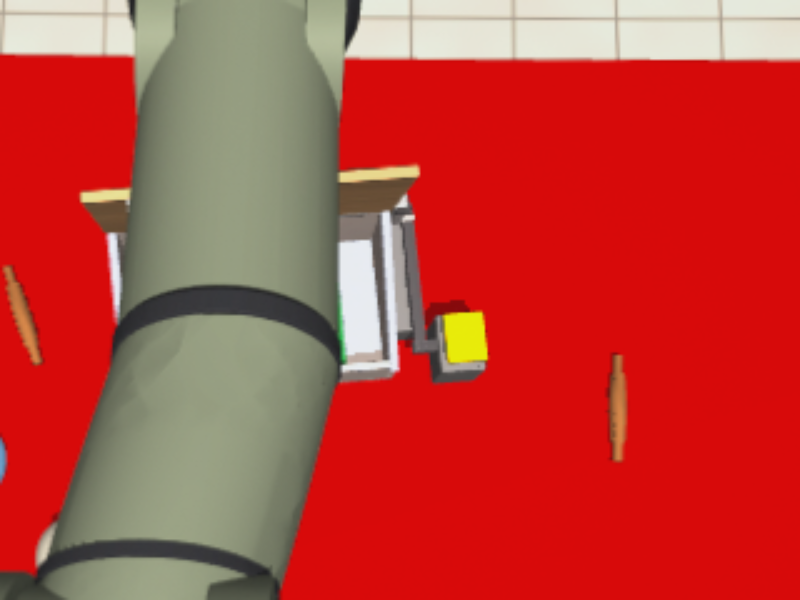

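```bash
python3 -m pendant '[{"dx":0,"dy":3,"dz":0,"ax":0,"ay":0,"az":0,"claw":15},{"dx":0,"dy":3,"dz":0,"ax":0,"ay":0,"az":0,"claw":15},{"dx":0,"dy":-3,"dz":0,"ax":0,"ay":0,"az":0,"claw":15},{"dx":0,"dy":-10,"dz":0,"ax":0,"ay":0,"az":0,"claw":15},{"dx":0,"dy":-13,"dz":0,"ax":0,"ay":0,"az":0,"claw":15},{"dx":0,"dy":-13,"dz":0,"ax":0,"ay":0,"az":0,"claw":15}]' 30
python3 - <<'E'
from h import *
p,_=tool(); print(p-pullpt(1.79))
E
```

```text
clock: 5.02
position: [0.6459, -0.0452, 0.3191]
tool_rot: [3.137, 0.002, 1.667]
force: [19.5, -6.7, -16.9]
grip_width: 0.0214
[-0.00920424 -0.00195945  0.00139716]
```

The door resists being drawn back (19.5 N), so the stay is locked. I go back to the neutral pose, open and leave upwards.

```bash
python3 -m pendant '[{"dx":0,"dy":6,"dz":0,"ax":0,"ay":0,"az":0,"claw":15},{"dx":0,"dy":6,"dz":0,"ax":0,"ay":0,"az":0,"claw":50},{"dx":0,"dy":6,"dz":0,"ax":0,"ay":0,"az":0,"claw":85},{"dx":0,"dy":6,"dz":0,"ax":0,"ay":0,"az":0,"claw":85},{"dx":0,"dy":6,"dz":0,"ax":0,"ay":0,"az":0,"claw":85},{"dx":0,"dy":6,"dz":-30,"ax":0,"ay":0,"az":0,"claw":85},{"dx":0,"dy":6,"dz":-70,"ax":0,"ay":0,"az":0,"claw":85},{"dx":0,"dy":-30,"dz":-80,"ax":0,"ay":0,"az":0,"claw":85},{"dx":0,"dy":-70,"dz":-80,"ax":0,"ay":0,"az":0,"claw":85},{"dx":0,"dy":-110,"dz":-80,"ax":0,"ay":0,"az":0,"claw":85}]' 30
python3 - <<'E'
from h import *
f=grab('scene','scene4')
p,_=tool(); rel([.448,.261,.20])
cv2.imwrite('pics/z7.png',cv2.resize(f['image'][60:300,160:480],(800,600)))
E
```

```text
clock: 5.85
position: [0.5339, -0.0546, 0.3986]
tool_rot: [3.14, 0.0, 1.668]
force: [0.7, -0.8, -0.2]
grip_width: 0.0848
d [323.2 -47.9 198.7] a [0. 0. 0.]
```

View pics/z7.png

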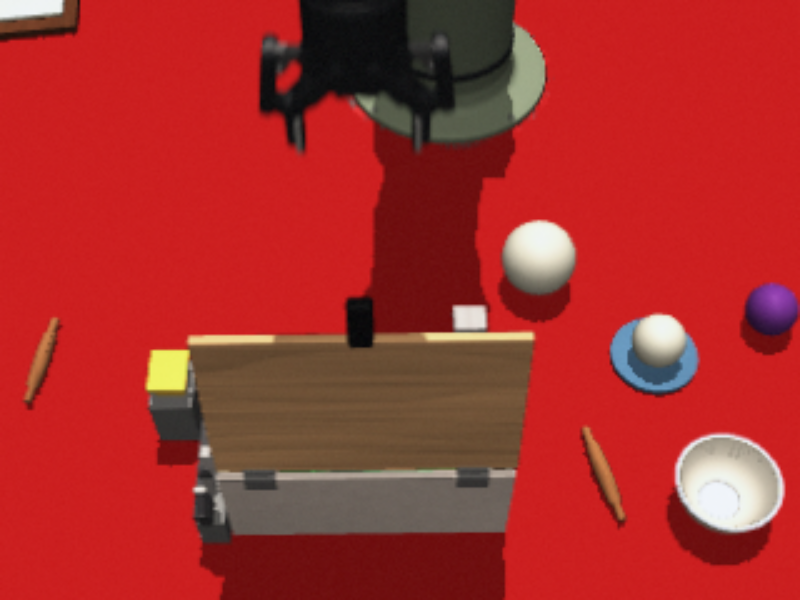

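```bash
cat >> h.py <<'E'
def tilted(deg=15,yaw=np.pi/2+YAW): return down(yaw)*R.from_euler('x',-deg,degrees=True)
E
python3 - <<'E'
from h import *
Rt=tilted(); z=Rt.apply([0,0,1]); print(z)
t=np.array([.448,.261,.034])+.022*z; print(t); rel(t+[0,0,.12],Rt)
E
```

```text
[ 0.25762732  0.02480848 -0.96592583]
[0.4536678  0.26154579 0.01274963]
d [323.2 -42.  265.9] a [-1.515e+01 -1.000e-02 -9.000e-02]
```

```bash
python3 -m pendant '[{"dx":323,"dy":-47,"dz":150,"ax":0,"ay":0,"az":0,"claw":85},{"dx":323,"dy":-47,"dz":150,"ax":0,"ay":0,"az":0,"claw":85},{"dx":323,"dy":-47,"dz":150,"ax":-5,"ay":0,"az":0,"claw":85},{"dx":323,"dy":-47,"dz":150,"ax":-10,"ay":0,"az":0,"claw":85},{"dx":323,"dy":-47,"dz":150,"ax":-15,"ay":0,"az":0,"claw":85},{"dx":323,"dy":-47,"dz":200,"ax":-15,"ay":0,"az":0,"claw":85},{"dx":323,"dy":-47,"dz":200,"ax":-15,"ay":0,"az":0,"claw":85},{"dx":323,"dy":-47,"dz":200,"ax":-15,"ay":0,"az":0,"claw":85},{"dx":323,"dy":-47,"dz":220,"ax":-15,"ay":0,"az":0,"claw":85},{"dx":323,"dy":-47,"dz":240,"ax":-15,"ay":0,"az":0,"claw":85}]' 30
python3 - <<'E'
from h import *
Rt=tilted(); z=Rt.apply([0,0,1])
t=np.array([.448,.261,.034])+.022*z; print(t); rel(t+[0,0,.12],Rt);rel(t,Rt)
f=grab('top','top5');f2=grab('scene','scene5')
cv2.imwrite('pics/z8.png',cv2.resize(f['image'][60:300,120:440],(800,600)))
cv2.imwrite('pics/z9.png',cv2.resize(f2['image'][60:300,260:580],(800,600)))
E
```

```text
clock: 6.73
position: [0.4569, 0.2654, 0.1598]
tool_rot: [2.877, -0.003, 1.67]
force: [2.4, 0.8, -0.7]
grip_width: 0.0848
[0.4536678  0.26154579 0.01274963]
d [ -3.6 -10.5  25.1] a [ 0.13 -0.23  0.14]
d [ -4.  -41.8 141. ] a [ 0.13 -0.23  0.14]
```

View pics/z8.png

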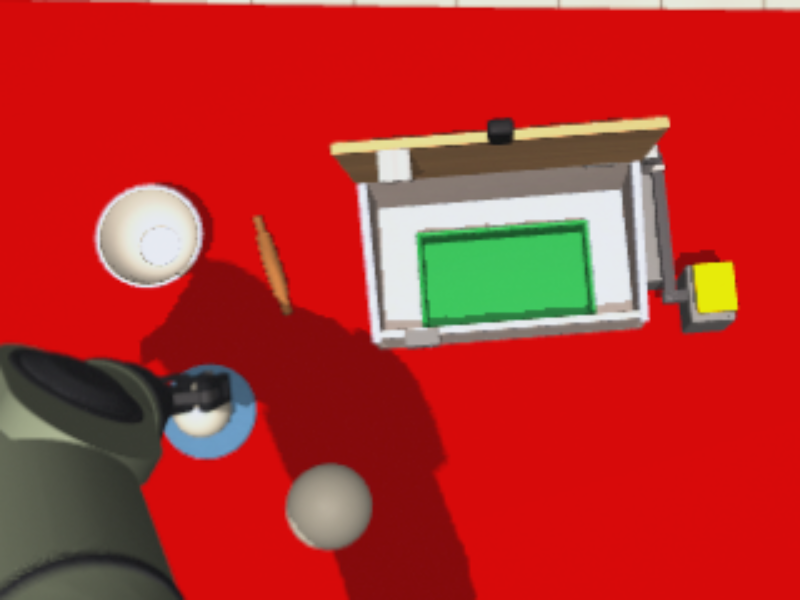

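View pics/z9.png

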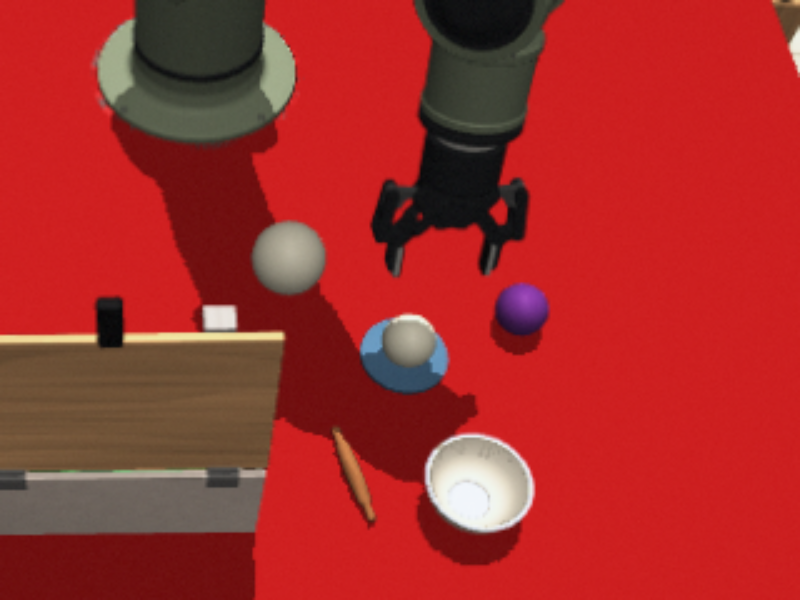

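```bash
python3 - <<'E'
from h import *
f=load('top5')
V=f['view'];print('cam',-V[:3,:3].T@V[:3,3])
for z in(.042,.012):
  P=np.array([onz(f,(120+x/2.5,60+y/2.5),z) for x,y in((416,232),(587,220),(596,313),(427,327))])
  print(z,[( (p-HINGE)@xh, (p-HINGE)@yh) for p in P], P.mean(0))
E
```

```text
cam [ 0.32276874 -0.05106415  1.29370543]
0.042 [(np.float64(-0.03693931038576663), np.float64(0.08839797600919075)), (np.float64(-0.03901468636356686), np.float64(-0.09097230294405972)), (np.float64(-0.1382516609814082), np.float64(-0.0910001075098238)), (np.float64(-0.1383689954057653), np.float64(0.08435179237892783))] [ 0.59048319 -0.05174384  0.042     ]
0.012 [(np.float64(-0.029326792962708674), np.float64(0.08994065386893982)), (np.float64(-0.03145191009983799), np.float64(-0.09372864642779104)), (np.float64(-0.13306732709082023), np.float64(-0.093757117393933)), (np.float64(-0.1331874737045634), np.float64(0.0857974941404757))] [ 0.59689959 -0.05176013  0.012     ]
```

```bash
python3 -m pendant '[{"dx":-4,"dy":-11,"dz":25,"ax":0,"ay":0,"az":0,"claw":85},{"dx":-4,"dy":-20,"dz":60,"ax":0,"ay":0,"az":0,"claw":85},{"dx":-4,"dy":-29,"dz":95,"ax":0,"ay":0,"az":0,"claw":85},{"dx":-4,"dy":-36,"dz":120,"ax":0,"ay":0,"az":0,"claw":85},{"dx":-4,"dy":-41.8,"dz":139,"ax":0,"ay":0,"az":0,"claw":85},{"dx":-4,"dy":-41.8,"dz":140,"ax":0,"ay":0,"az":0,"claw":85}]' 30
python3 - <<'E'
from h import *
Rt=tilted(); z=Rt.apply([0,0,1])
t=np.array([.448,.261,.034])+.022*z; rel(t,Rt)
f=grab('top','top6');f2=grab('scene','scene6')
cv2.imwrite('pics/z10.png',cv2.resize(f['image'][140:290,120:320],(800,600)))
cv2.imwrite('pics/z11.png',cv2.resize(f2['image'][110:260,330:530],(800,600)))
E
```

```text
clock: 7.33
position: [0.4562, 0.2551, 0.0257]
tool_rot: [2.875, 0.008, 1.666]
force: [0.7, -0.5, 0.4]
grip_width: 0.0852
d [ 6.8 -5.2 11.9] a [0.25 0.45 0.05]
```

View pics/z10.png

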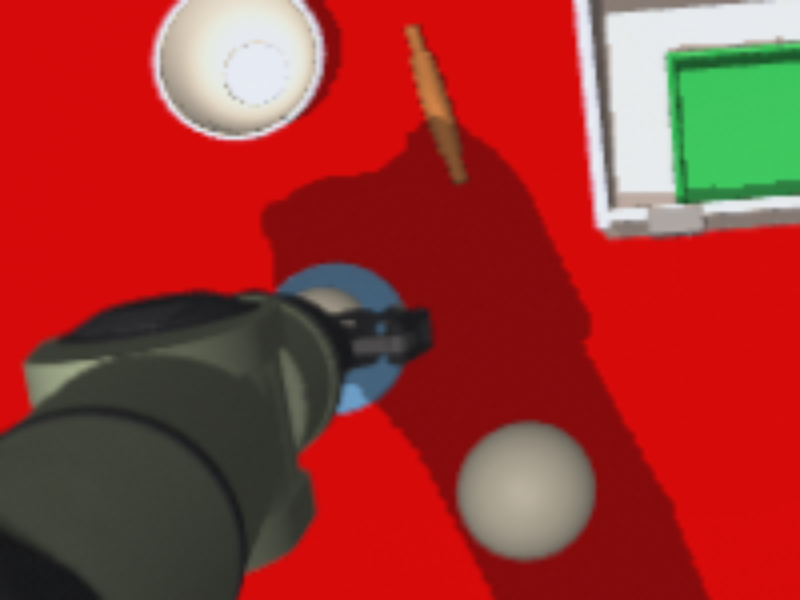

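View pics/z11.png

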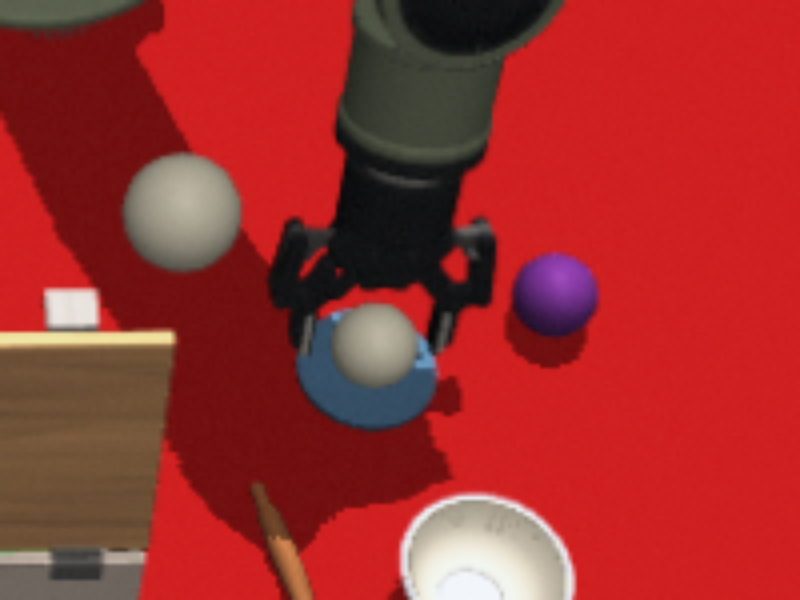

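```bash
python3 -m pendant '[{"dx":3,"dy":-3,"dz":7,"ax":0,"ay":0,"az":0,"claw":85},{"dx":3,"dy":-4,"dz":11,"ax":0,"ay":0,"az":0,"claw":85},{"dx":3,"dy":-4,"dz":11,"ax":0,"ay":0,"az":0,"claw":85}]' 30
python3 - <<'E'
from h import *
Rt=tilted(); z=Rt.apply([0,0,1])
t=np.array([.448,.261,.034])+.022*z; rel(t,Rt)
E
```

```text
clock: 7.68
position: [0.4548, 0.2579, 0.0146]
tool_rot: [2.876, 0.007, 1.665]
force: [-0.8, -0.6, -0.1]
grip_width: 0.0851
d [ 3.8 -1.2  1.5] a [0.22 0.43 0.03]
```

```bash
python3 -m pendant '[{"dx":2.5,"dy":-1,"dz":0.5,"ax":0,"ay":0,"az":0,"claw":75},{"dx":2.5,"dy":-1,"dz":0.5,"ax":0,"ay":0,"az":0,"claw":68},{"dx":2.5,"dy":-1,"dz":0.5,"ax":0,"ay":0,"az":0,"claw":62},{"dx":2.5,"dy":-1,"dz":0.5,"ax":0,"ay":0,"az":0,"claw":55},{"dx":2.5,"dy":-1,"dz":0.5,"ax":0,"ay":0,"az":0,"claw":50},{"dx":2.5,"dy":-1,"dz":0.5,"ax":0,"ay":0,"az":0,"claw":50},{"dx":2.5,"dy":-1,"dz":0.5,"ax":0,"ay":0,"az":0,"claw":50},{"dx":2.5,"dy":-1,"dz":0.5,"ax":0,"ay":0,"az":0,"claw":50}]' 30
```

```text
clock: 8.35
position: [0.4533, 0.2608, 0.0136]
tool_rot: [2.876, 0.007, 1.666]
force: [-2.1, 0.3, 11.1]
grip_width: 0.0587
```

```bash
python3 -m pendant '[{"dx":0,"dy":2,"dz":-7,"ax":0,"ay":0,"az":0,"claw":45},{"dx":0,"dy":5,"dz":-19,"ax":0,"ay":0,"az":0,"claw":45},{"dx":0,"dy":11,"dz":-40,"ax":0,"ay":0,"az":0,"claw":45},{"dx":0,"dy":19,"dz":-70,"ax":0,"ay":0,"az":0,"claw":45},{"dx":0,"dy":26,"dz":-97,"ax":0,"ay":0,"az":0,"claw":45},{"dx":0,"dy":26,"dz":-97,"ax":0,"ay":0,"az":0,"claw":45}]' 40
python3 - <<'E'
from h import *
f=grab('top','top7');f2=grab('scene','scene7')
cv2.imwrite('pics/z12.png',cv2.resize(f['image'][140:290,120:320],(800,600)))
cv2.imwrite('pics/z13.png',cv2.resize(f2['image'][90:240,330:530],(800,600)))
E
```

```text
clock: 8.85
position: [0.4539, 0.2621, 0.118]
tool_rot: [2.873, 0.004, 1.666]
force: [1.5, 0.7, -0.2]
grip_width: 0.0583
```

View pics/z13.png

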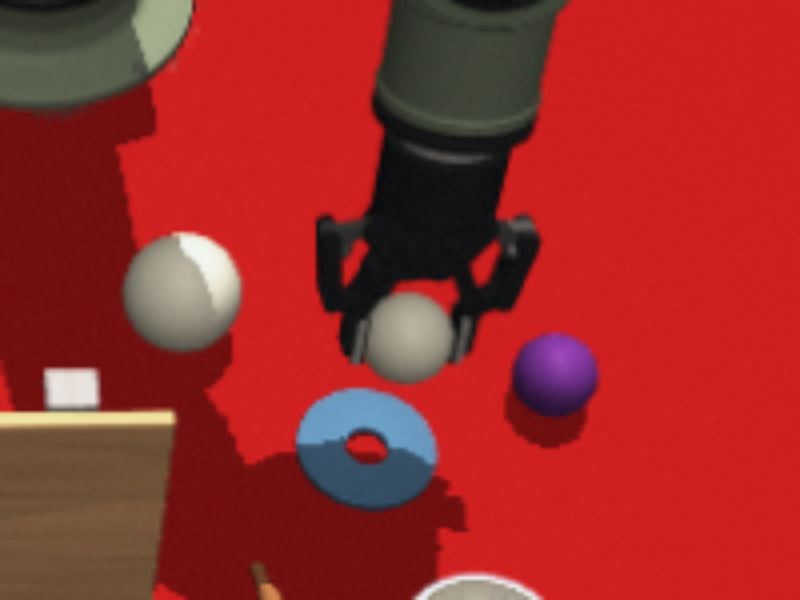

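```bash
python3 - <<'E'
from h import *
rel([.4539,.2621,.19]);rel([.580,-.052,.19]);rel([.582,-.053,.17])
E
```

```text
d [  0.5  20.7 -72.8] a [0. 0. 0.]
d [-324.1  112.8  -45.6] a [0. 0. 0.]
d [-325.1  109.4  -25.8] a [0. 0. 0.]
```

```bash
python3 -m pendant '[{"dx":0,"dy":8,"dz":-30,"ax":0,"ay":0,"az":0,"claw":45},{"dx":-15,"dy":19,"dz":-55,"ax":0,"ay":0,"az":0,"claw":45},{"dx":-45,"dy":30,"dz":-68,"ax":0,"ay":0,"az":0,"claw":45},{"dx":-80,"dy":42,"dz":-66,"ax":0,"ay":0,"az":0,"claw":45},{"dx":-115,"dy":52,"dz":-63,"ax":0,"ay":0,"az":0,"claw":45},{"dx":-150,"dy":62,"dz":-60,"ax":0,"ay":0,"az":0,"claw":45},{"dx":-185,"dy":72,"dz":-57,"ax":0,"ay":0,"az":0,"claw":45},{"dx":-220,"dy":82,"dz":-54,"ax":0,"ay":0,"az":0,"claw":45},{"dx":-255,"dy":92,"dz":-51,"ax":0,"ay":0,"az":0,"claw":45},{"dx":-285,"dy":101,"dz":-49,"ax":0,"ay":0,"az":0,"claw":45}]' 40
python3 -m pendant '[{"dx":-25,"dy":8,"dz":2,"ax":0,"ay":0,"az":0,"claw":45},{"dx":-38,"dy":12,"dz":3,"ax":0,"ay":0,"az":0,"claw":45},{"dx":-38,"dy":12,"dz":3,"ax":0,"ay":0,"az":0,"claw":45},{"dx":-38,"dy":12,"dz":3,"ax":0,"ay":0,"az":0,"claw":45}]' 40
python3 - <<'E'
from h import *
rel([.582,-.053,.10],tilted());rel([.585,-.053,.024],tilted())
f=grab('top','top8');f2=grab('scene','scene8')
cv2.imwrite('pics/z14.png',cv2.resize(f['image'][60:300,220:540],(800,600)))
cv2.imwrite('pics/z15.png',cv2.resize(f2['image'][60:300,160:480],(800,600)))
E
```

```text
clock: 9.78
position: [0.5638, -0.0164, 0.1876]
tool_rot: [2.879, 0.007, 1.665]
force: [0.5, -0.5, -1.6]
grip_width: 0.0585
clock: 10.12
position: [0.5794, -0.0509, 0.1881]
tool_rot: [2.879, 0.007, 1.665]
force: [-0.2, 1.4, -0.9]
grip_width: 0.0581
d [ -1.8 -20.5  85.8] a [ 0.02  0.39 -0.  ]
d [ -1.6 -37.3 159.9] a [ 0.02  0.39 -0.  ]
```

View pics/z14.png

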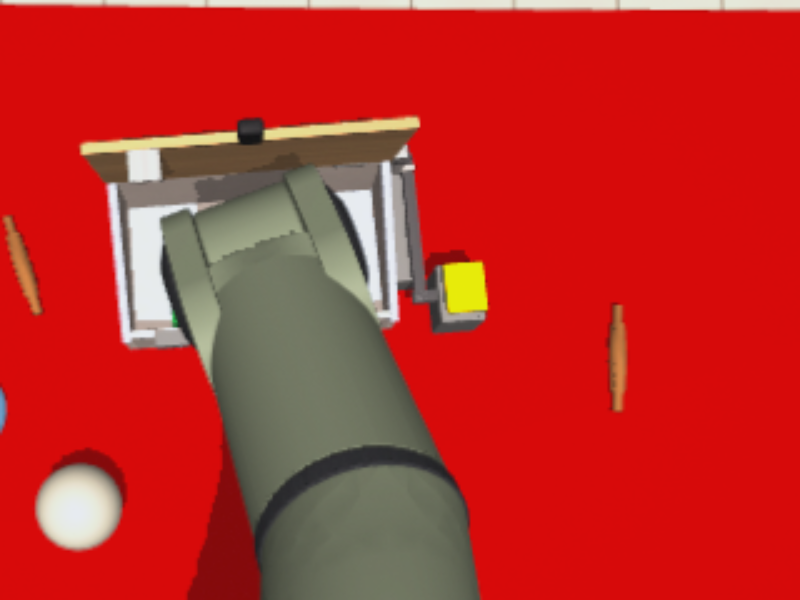

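View pics/z15.png

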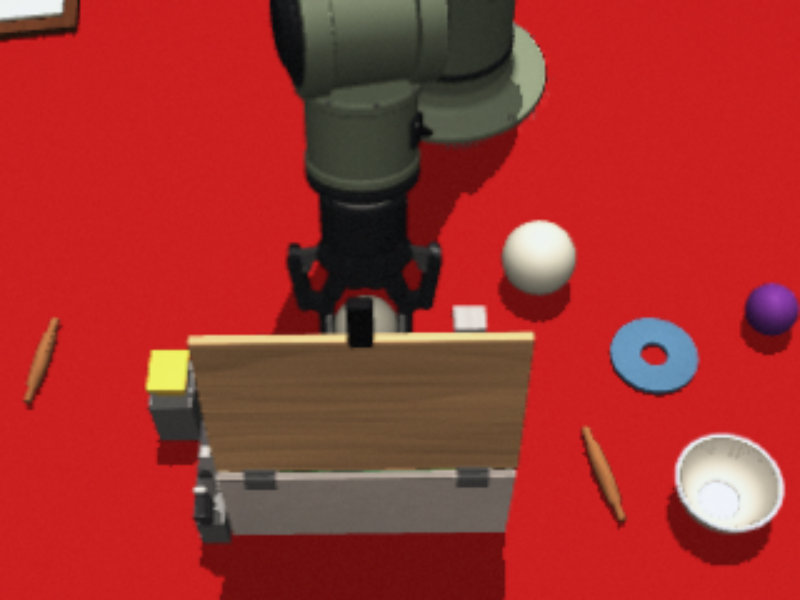

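```bash
python3 -m pendant '[{"dx":-1.6,"dy":-5,"dz":20,"ax":0,"ay":0,"az":0,"claw":45},{"dx":-1.6,"dy":-10,"dz":44,"ax":0,"ay":0,"az":0,"claw":45},{"dx":-1.6,"dy":-16,"dz":68,"ax":0,"ay":0,"az":0,"claw":45},{"dx":-1.6,"dy":-21,"dz":92,"ax":0,"ay":0,"az":0,"claw":45},{"dx":-1.6,"dy":-26,"dz":112,"ax":0,"ay":0,"az":0,"claw":45},{"dx":-1.6,"dy":-30,"dz":128,"ax":0,"ay":0,"az":0,"claw":45},{"dx":-1.6,"dy":-32.5,"dz":138,"ax":0,"ay":0,"az":0,"claw":45},{"dx":-1.6,"dy":-34,"dz":144,"ax":0,"ay":0,"az":0,"claw":45},{"dx":-1.6,"dy":-35,"dz":149,"ax":0,"ay":0,"az":0,"claw":45},{"dx":-1.6,"dy":-35,"dz":149,"ax":0,"ay":0,"az":0,"claw":45}]' 40
python3 - <<'E'
from h import *
rel([.585,-.053,.024],tilted())
f2=grab('scene','scene9')
cv2.imwrite('pics/z16.png',cv2.resize(f2['image'][60:300,160:480],(800,600)))
E
```

```text
clock: 11.05
position: [0.5852, -0.0521, 0.0362]
tool_rot: [2.878, 0.007, 1.667]
force: [0.1, 0.5, -1.3]
grip_width: 0.0584
d [-0.8 -3.5 11.7] a [0.12 0.39 0.11]
```

View pics/z16.png

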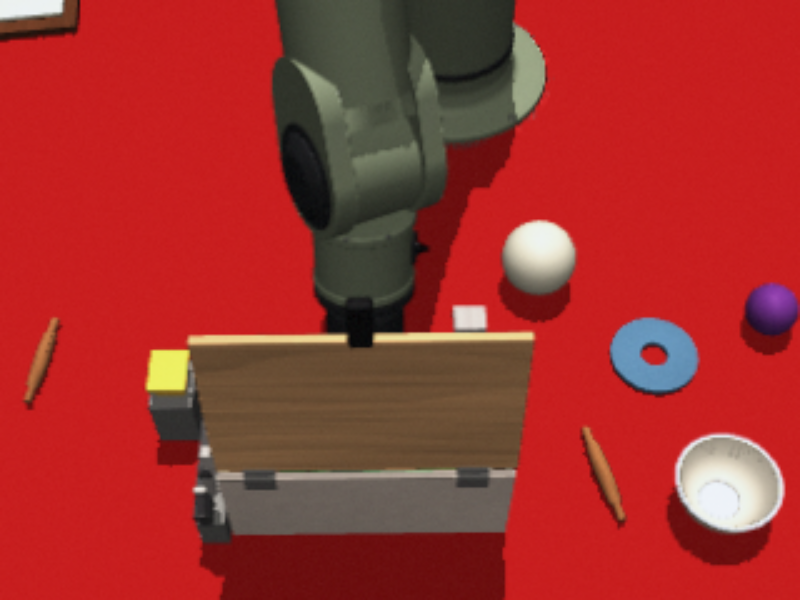

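```bash
python3 -m pendant '[{"dx":-1,"dy":-1,"dz":3,"ax":0,"ay":0,"az":0,"claw":45},{"dx":-1,"dy":-2,"dz":6,"ax":0,"ay":0,"az":0,"claw":45},{"dx":-1,"dy":-2.5,"dz":9,"ax":0,"ay":0,"az":0,"claw":45},{"dx":-1,"dy":-3,"dz":11,"ax":0,"ay":0,"az":0,"claw":45},{"dx":-1,"dy":-3.2,"dz":12,"ax":0,"ay":0,"az":0,"claw":45},{"dx":-1,"dy":-3.2,"dz":12,"ax":0,"ay":0,"az":0,"claw":45}]' 40
```

```text
clock: 11.6
position: [0.5853, -0.0537, 0.0239]
tool_rot: [2.878, 0.007, 1.666]
force: [-0.1, -0.2, -0.6]
grip_width: 0.0581
```

```bash
python3 -m pendant '[{"dx":0,"dy":-0.3,"dz":1,"ax":0,"ay":0,"az":0,"claw":45},{"dx":0,"dy":-0.5,"dz":2,"ax":0,"ay":0,"az":0,"claw":45},{"dx":0,"dy":-0.5,"dz":2,"ax":0,"ay":0,"az":0,"claw":45}]' 40
```

```text
clock: 11.85
position: [0.5854, -0.0537, 0.022]
tool_rot: [2.877, 0.007, 1.666]
force: [-0.2, 0.4, -1.3]
grip_width: 0.0579
```

```bash
python3 -m pendant '[{"dx":0,"dy":-0.3,"dz":1,"ax":0,"ay":0,"az":0,"claw":45},{"dx":0,"dy":-0.5,"dz":2,"ax":0,"ay":0,"az":0,"claw":45},{"dx":0,"dy":-0.5,"dz":2,"ax":0,"ay":0,"az":0,"claw":45}]' 40
```

```text
clock: 12.1
position: [0.5864, -0.0536, 0.0209]
tool_rot: [2.875, 0.007, 1.666]
force: [-2.7, 0.7, 15.2]
grip_width: 0.0582
```

Contact (15 N). I back off a millimetre and let go, opening step by step.

```bash
python3 -m pendant '[{"dx":0,"dy":0.3,"dz":-1.5,"ax":0,"ay":0,"az":0,"claw":57},{"dx":0,"dy":0.3,"dz":-1.5,"ax":0,"ay":0,"az":0,"claw":61},{"dx":0,"dy":0.3,"dz":-1.5,"ax":0,"ay":0,"az":0,"claw":66},{"dx":0,"dy":0.3,"dz":-1.5,"ax":0,"ay":0,"az":0,"claw":74},{"dx":0,"dy":0.3,"dz":-1.5,"ax":0,"ay":0,"az":0,"claw":82},{"dx":0,"dy":0.3,"dz":-1.5,"ax":0,"ay":0,"az":0,"claw":82},{"dx":0,"dy":1,"dz":-8,"ax":0,"ay":0,"az":0,"claw":82},{"dx":0,"dy":6,"dz":-25,"ax":0,"ay":0,"az":0,"claw":82},{"dx":0,"dy":13,"dz":-50,"ax":0,"ay":0,"az":0,"claw":82},{"dx":0,"dy":20,"dz":-80,"ax":0,"ay":0,"az":0,"claw":82}]' 40
python3 -m pendant '[{"dx":0,"dy":0,"dz":-35,"ax":0,"ay":0,"az":0,"claw":82},{"dx":0,"dy":-10,"dz":-75,"ax":0,"ay":0,"az":0,"claw":82},{"dx":0,"dy":-40,"dz":-100,"ax":0,"ay":0,"az":0,"claw":82},{"dx":0,"dy":-75,"dz":-120,"ax":0,"ay":0,"az":0,"claw":82},{"dx":0,"dy":-110,"dz":-130,"ax":0,"ay":0,"az":0,"claw":82},{"dx":-40,"dy":-110,"dz":-130,"ax":0,"ay":0,"az":0,"claw":82},{"dx":-80,"dy":-110,"dz":-130,"ax":0,"ay":0,"az":0,"claw":82},{"dx":-120,"dy":-110,"dz":-130,"ax":0,"ay":0,"az":0,"claw":40},{"dx":-160,"dy":-110,"dz":-130,"ax":0,"ay":0,"az":0,"claw":0},{"dx":-200,"dy":-100,"dz":-130,"ax":0,"ay":0,"az":0,"claw":0}]' 40
python3 - <<'E'
from h import *
rel([.568,-.266,.17],down(np.pi/2+YAW))
f=grab('top','top10');f2=grab('scene','scene10')
cv2.imwrite('pics/z17.png',cv2.resize(f['image'][60:300,220:540],(800,600)))
cv2.imwrite('pics/z18.png',cv2.resize(f2['image'][60:300,160:480],(800,600)))
E
```

```text
clock: 12.93
position: [0.583, -0.0529, 0.1028]
tool_rot: [2.88, 0.007, 1.667]
force: [0.9, -1.5, 0.7]
grip_width: 0.0818
clock: 13.77
position: [0.471, -0.2666, 0.2034]
tool_rot: [2.879, 0.008, 1.665]
force: [1.6, 0.3, 0.3]
grip_width: 0.0478
d [-8.3 84.6 57.5] a [15.06  0.45 -0.03]
```

View pics/z17.png

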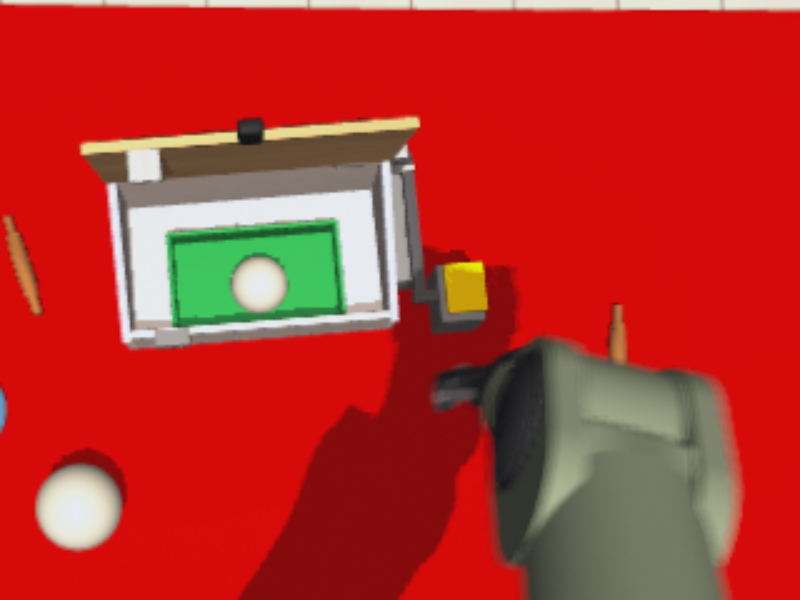

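View pics/z18.png

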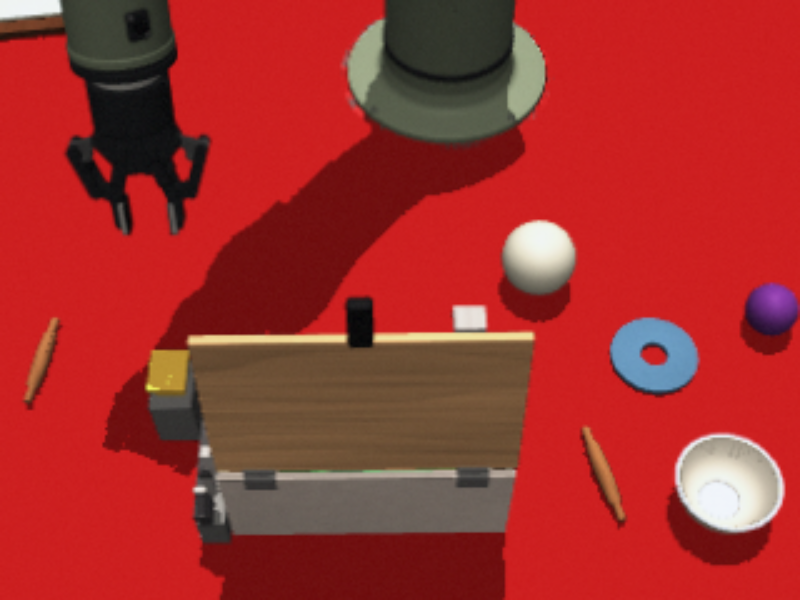

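```bash
python3 -m pendant '[{"dx":-8,"dy":35,"dz":5,"ax":5,"ay":0,"az":0,"claw":0},{"dx":-8,"dy":60,"dz":20,"ax":10,"ay":0,"az":0,"claw":0},{"dx":-8,"dy":84,"dz":40,"ax":15,"ay":0.4,"az":0,"claw":0},{"dx":-8,"dy":84,"dz":57,"ax":15,"ay":0.4,"az":0,"claw":0},{"dx":-8,"dy":84,"dz":57,"ax":15,"ay":0.4,"az":0,"claw":0},{"dx":-8,"dy":84,"dz":57,"ax":15,"ay":0.4,"az":0,"claw":0}]' 40
python3 - <<'E'
from h import *
rel([.568,-.266,.105],down(np.pi/2+YAW))
f=grab('top','top11');f2=grab('scene','scene11')
cv2.imwrite('pics/z19.png',cv2.resize(f2['image'][60:300,160:480],(800,600)))
E
```

```text
clock: 14.37
position: [0.5689, -0.2622, 0.1695]
tool_rot: [3.141, -0.001, 1.669]
force: [-0.9, -0.3, 0.6]
grip_width: -0.0005
d [-3.8 -1.4 64.5] a [ 0.06 -0.07  0.1 ]
```

View pics/z19.png

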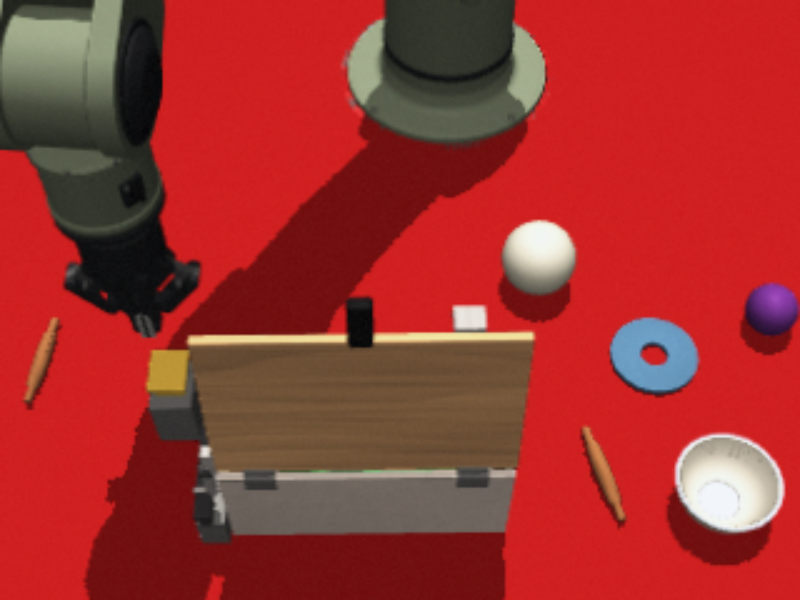

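View pics/top11.png

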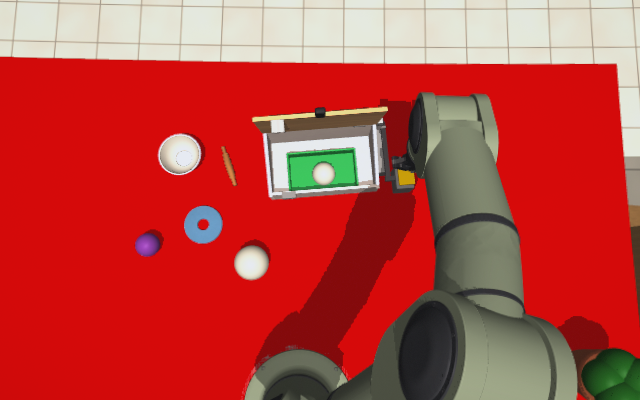

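```bash
python3 -m pendant '[{"dx":-4,"dy":-1,"dz":0,"ax":0,"ay":0,"az":90,"claw":0},{"dx":-4,"dy":-1,"dz":0,"ax":0,"ay":0,"az":90,"claw":0},{"dx":-4,"dy":-1,"dz":0,"ax":0,"ay":0,"az":90,"claw":0},{"dx":-4,"dy":-1,"dz":0,"ax":0,"ay":0,"az":90,"claw":0},{"dx":-4,"dy":-1,"dz":0,"ax":0,"ay":0,"az":90,"claw":0},{"dx":-4,"dy":-1,"dz":0,"ax":0,"ay":0,"az":90,"claw":0},{"dx":-4,"dy":-1,"dz":20,"ax":0,"ay":0,"az":90,"claw":0},{"dx":-4,"dy":-1,"dz":40,"ax":0,"ay":0,"az":90,"claw":0},{"dx":-4,"dy":-1,"dz":50,"ax":0,"ay":0,"az":90,"claw":0},{"dx":-4,"dy":-1,"dz":60,"ax":0,"ay":0,"az":90,"claw":0}]' 40
python3 - <<'E'
from h import *
rel([.568,-.266,.100],down(YAW))
E
```

```text
clock: 15.3
position: [0.5679, -0.2683, 0.111]
tool_rot: [3.14, -0.003, 0.409]
force: [0.5, -0.0, 0.4]
grip_width: -0.0001
d [ 1. -2. 11.] a [ 0.08 -0.2  17.94]
```

```bash
python3 -m pendant '[{"dx":0,"dy":0,"dz":8,"ax":0,"ay":0,"az":5,"claw":0},{"dx":0,"dy":0,"dz":14,"ax":0,"ay":0,"az":9,"claw":0},{"dx":0,"dy":0,"dz":19,"ax":0,"ay":0,"az":14,"claw":0},{"dx":0,"dy":0,"dz":22,"ax":0,"ay":0,"az":18,"claw":0},{"dx":0,"dy":0,"dz":23,"ax":0,"ay":0,"az":18,"claw":0},{"dx":0,"dy":0,"dz":23,"ax":0,"ay":0,"az":18,"claw":0}]' 40
python3 - <<'E'
from h import *
f2=grab('scene','scene12')
cv2.imwrite('pics/z20.png',cv2.resize(f2['image'][60:300,160:480],(800,600)))
E
```

```text
clock: 15.8
position: [0.5684, -0.2682, 0.0886]
tool_rot: [3.14, -0.004, 0.104]
force: [-2.5, -0.8, 4.5]
grip_width: 0.0001
```

View pics/z20.png

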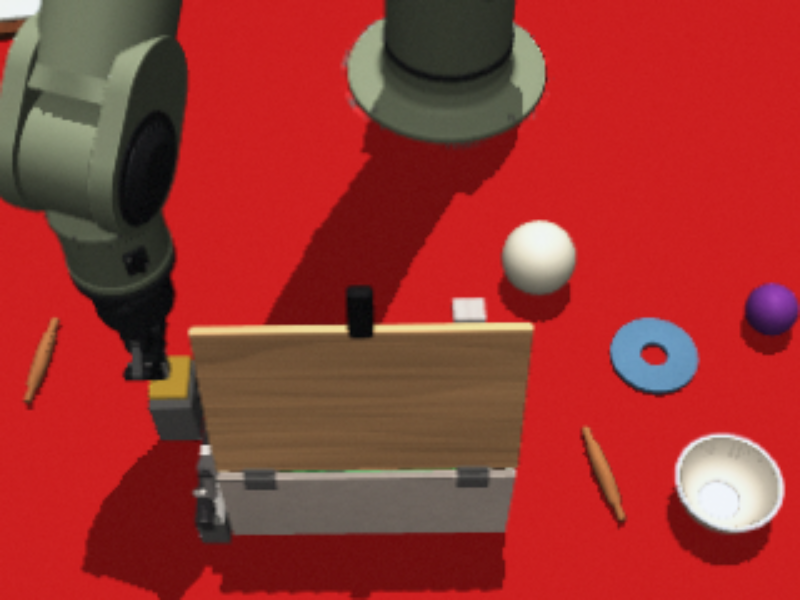

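The pad is down and the door has begun to sink (edge moved from row 337 to 327 zoomed). I press 1 mm more and hold.

```bash
python3 -m pendant '[{"dx":0,"dy":0,"dz":1,"ax":0,"ay":0,"az":0,"claw":0},{"dx":0,"dy":0,"dz":1,"ax":0,"ay":0,"az":0,"claw":0},{"dx":0,"dy":0,"dz":1,"ax":0,"ay":0,"az":0,"claw":0},{"dx":0,"dy":0,"dz":1,"ax":0,"ay":0,"az":0,"claw":0},{"dx":0,"dy":0,"dz":1,"ax":0,"ay":0,"az":0,"claw":0},{"dx":0,"dy":0,"dz":1,"ax":0,"ay":0,"az":0,"claw":0},{"dx":0,"dy":0,"dz":1,"ax":0,"ay":0,"az":0,"claw":0},{"dx":0,"dy":0,"dz":1,"ax":0,"ay":0,"az":0,"claw":0},{"dx":0,"dy":0,"dz":1,"ax":0,"ay":0,"az":0,"claw":0},{"dx":0,"dy":0,"dz":1,"ax":0,"ay":0,"az":0,"claw":0}]' 40
python3 - <<'E'
from h import *
f2=grab('scene','scene13')
cv2.imwrite('pics/z21.png',cv2.resize(f2['image'][60:300,160:480],(800,600)))
E
```

```text
clock: 16.68
position: [0.5686, -0.2683, 0.0878]
tool_rot: [3.14, -0.003, 0.104]
force: [-5.0, -1.5, 16.6]
grip_width: 0.0003
```

View pics/z21.png

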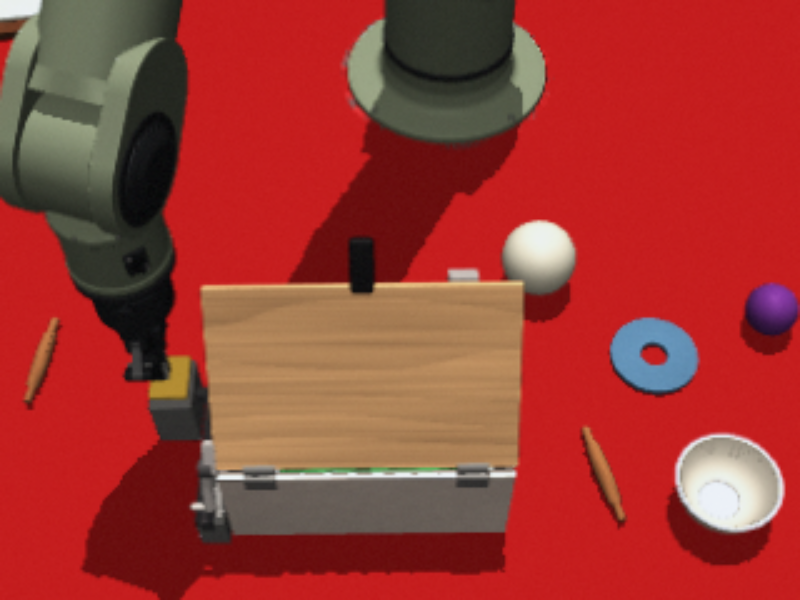

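```bash
python3 -m pendant '[{"dx":0,"dy":0,"dz":0,"ax":0,"ay":0,"az":0,"claw":0},{"dx":0,"dy":0,"dz":0,"ax":0,"ay":0,"az":0,"claw":0},{"dx":0,"dy":0,"dz":0,"ax":0,"ay":0,"az":0,"claw":0},{"dx":0,"dy":0,"dz":0,"ax":0,"ay":0,"az":0,"claw":0},{"dx":0,"dy":0,"dz":0,"ax":0,"ay":0,"az":0,"claw":0},{"dx":0,"dy":0,"dz":0,"ax":0,"ay":0,"az":0,"claw":0},{"dx":0,"dy":0,"dz":0,"ax":0,"ay":0,"az":0,"claw":0},{"dx":0,"dy":0,"dz":0,"ax":0,"ay":0,"az":0,"claw":0}]' 40
python3 -m pendant '[{"dx":0,"dy":0,"dz":-5,"ax":0,"ay":0,"az":0,"claw":0},{"dx":0,"dy":0,"dz":-20,"ax":0,"ay":0,"az":0,"claw":0},{"dx":0,"dy":0,"dz":-50,"ax":0,"ay":0,"az":0,"claw":0},{"dx":0,"dy":0,"dz":-80,"ax":0,"ay":0,"az":0,"claw":0},{"dx":0,"dy":0,"dz":-100,"ax":0,"ay":0,"az":0,"claw":0},{"dx":0,"dy":0,"dz":-100,"ax":0,"ay":0,"az":0,"claw":0},{"dx":0,"dy":0,"dz":-100,"ax":0,"ay":0,"az":0,"claw":0},{"dx":0,"dy":0,"dz":-100,"ax":0,"ay":0,"az":0,"claw":0}]' 40
python3 - <<'E'
from h import *
p=HINGE-.203*np.cos(-.24)*xh+zh*(.203*np.sin(-.24)); print(p)
rel([.487,-.0594,.188]); rel([.487,-.0594,.12])
f2=grab('scene','scene14')
cv2.imwrite('pics/z22.png',cv2.resize(f2['image'][60:300,160:480],(800,600)))
E
```

```text
clock: 17.4
position: [0.5686, -0.2682, 0.0878]
tool_rot: [3.14, -0.003, 0.104]
force: [-5.9, -1.3, 15.3]
grip_width: 0.0001
clock: 18.07
position: [0.5682, -0.2672, 0.186]
tool_rot: [-3.142, -0.002, 0.104]
force: [-0.9, -0.3, -0.6]
grip_width: 0.0003
[ 0.48172631 -0.05990037  0.08174637]
d [ -59.2 -215.1   -2.1] a [0. 0. 0.]
d [ -59.3 -215.1   65.9] a [0. 0. 0.]
```

View pics/z22.png

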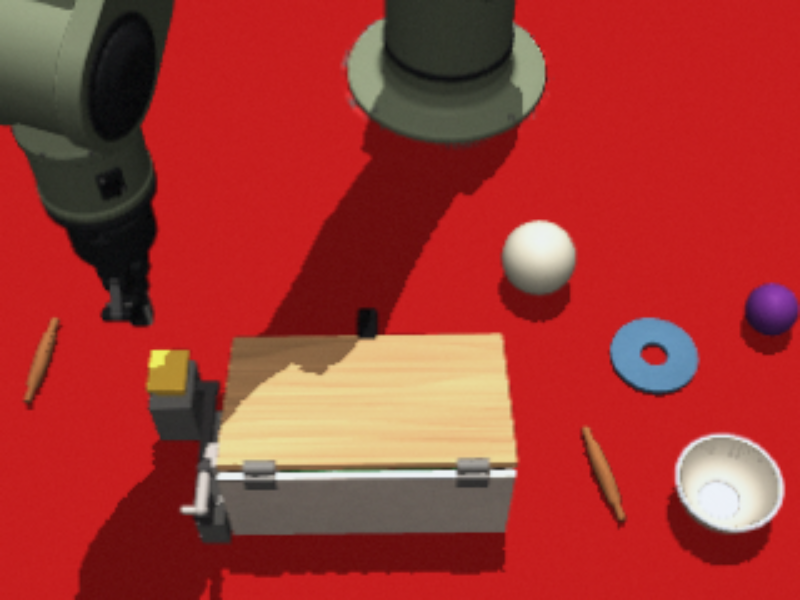

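```bash
python3 -m pendant '[{"dx":-10,"dy":-35,"dz":-2,"ax":0,"ay":0,"az":0,"claw":0},{"dx":-20,"dy":-72,"dz":-2,"ax":0,"ay":0,"az":0,"claw":0},{"dx":-30,"dy":-108,"dz":-2,"ax":0,"ay":0,"az":0,"claw":0},{"dx":-40,"dy":-145,"dz":-2,"ax":0,"ay":0,"az":0,"claw":0},{"dx":-50,"dy":-180,"dz":-2,"ax":0,"ay":0,"az":0,"claw":0},{"dx":-57,"dy":-215,"dz":-2,"ax":0,"ay":0,"az":0,"claw":0},{"dx":-57,"dy":-215,"dz":0,"ax":0,"ay":0,"az":0,"claw":0},{"dx":-57,"dy":-215,"dz":30,"ax":0,"ay":0,"az":0,"claw":0},{"dx":-57,"dy":-215,"dz":66,"ax":0,"ay":0,"az":0,"claw":0},{"dx":-57,"dy":-215,"dz":66,"ax":0,"ay":0,"az":0,"claw":0}]' 40
python3 - <<'E'
from h import *
rel([.489,-.0592,.09])
f2=grab('scene','scene15')
cv2.imwrite('pics/z23.png',cv2.resize(f2['image'][90:270,180:420],(800,600)))
E
```

```text
clock: 18.95
position: [0.4868, -0.0588, 0.115]
tool_rot: [-3.14, 0.005, 0.104]
force: [-1.6, 0.3, -1.4]
grip_width: 0.0001
d [ 2.2  0.6 25. ] a [0. 0. 0.]
```

View pics/z23.png

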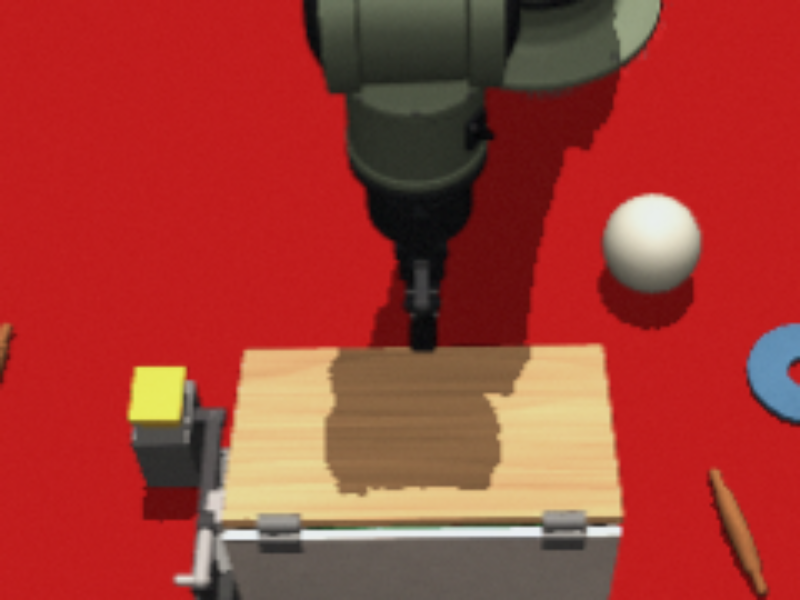

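```bash
python3 -m pendant '[{"dx":2,"dy":0,"dz":15,"ax":0,"ay":0,"az":0,"claw":0},{"dx":2,"dy":0,"dz":23,"ax":0,"ay":0,"az":0,"claw":0},{"dx":2,"dy":0,"dz":28,"ax":0,"ay":0,"az":0,"claw":0},{"dx":2,"dy":0,"dz":32,"ax":0,"ay":0,"az":0,"claw":0},{"dx":2,"dy":0,"dz":36,"ax":0,"ay":0,"az":0,"claw":0},{"dx":2,"dy":0,"dz":39,"ax":0,"ay":0,"az":0,"claw":0},{"dx":2,"dy":0,"dz":42,"ax":0,"ay":0,"az":0,"claw":0},{"dx":2,"dy":0,"dz":44,"ax":0,"ay":0,"az":0,"claw":0},{"dx":2,"dy":0,"dz":44,"ax":0,"ay":0,"az":0,"claw":0}]' 40
```

```text
clock: 19.75
position: [0.4919, -0.059, 0.0758]
tool_rot: [3.141, -0.002, 0.103]
force: [0.2, 0.8, 1.1]
grip_width: -0.0001
```

```bash
python3 -m pendant '[{"dx":0,"dy":0,"dz":2,"ax":0,"ay":0,"az":0,"claw":0},{"dx":0,"dy":0,"dz":4,"ax":0,"ay":0,"az":0,"claw":0},{"dx":0,"dy":0,"dz":5,"ax":0,"ay":0,"az":0,"claw":0},{"dx":0,"dy":0,"dz":5,"ax":0,"ay":0,"az":0,"claw":0}]' 40
```

```text
clock: 20.08
position: [0.493, -0.059, 0.0735]
tool_rot: [3.14, -0.005, 0.103]
force: [-15.6, 1.9, 63.6]
grip_width: 0.0002
```

```bash
python3 -m pendant '[{"dx":0,"dy":0,"dz":-6,"ax":0,"ay":0,"az":0,"claw":0},{"dx":0,"dy":0,"dz":-20,"ax":0,"ay":0,"az":0,"claw":0},{"dx":0,"dy":0,"dz":-55,"ax":0,"ay":0,"az":0,"claw":0},{"dx":0,"dy":0,"dz":-90,"ax":0,"ay":0,"az":0,"claw":0},{"dx":-35,"dy":0,"dz":-110,"ax":0,"ay":0,"az":0,"claw":0},{"dx":-35,"dy":-35,"dz":-120,"ax":0,"ay":0,"az":0,"claw":0},{"dx":-35,"dy":-75,"dz":-120,"ax":0,"ay":0,"az":0,"claw":0},{"dx":-35,"dy":-115,"dz":-120,"ax":0,"ay":0,"az":0,"claw":0},{"dx":-35,"dy":-155,"dz":-120,"ax":0,"ay":0,"az":0,"claw":0},{"dx":-35,"dy":-195,"dz":-120,"ax":0,"ay":0,"az":0,"claw":0}]' 40
python3 - <<'E'
from h import *
f=grab('top','top16');f2=grab('scene','scene16')
a=np.hstack([cv2.resize(load('scene0')['image'][170:290,210:380],(400,282),interpolation=cv2.INTER_CUBIC),cv2.resize(f2['image'][170:290,210:380],(400,282),interpolation=cv2.INTER_CUBIC)])
b=np.hstack([cv2.resize(load('top0')['image'][90:230,250:450],(400,280),interpolation=cv2.INTER_CUBIC),cv2.resize(f['image'][90:230,250:450],(400,280),interpolation=cv2.INTER_CUBIC)])
cv2.imwrite('pics/z24.png',np.vstack([a,b]))
E
```

```text
clock: 20.92
position: [0.4365, 0.133, 0.1913]
tool_rot: [3.141, -0.003, 0.103]
force: [1.2, -0.4, 0.0]
grip_width: 0.0002
```

View pics/z24.png

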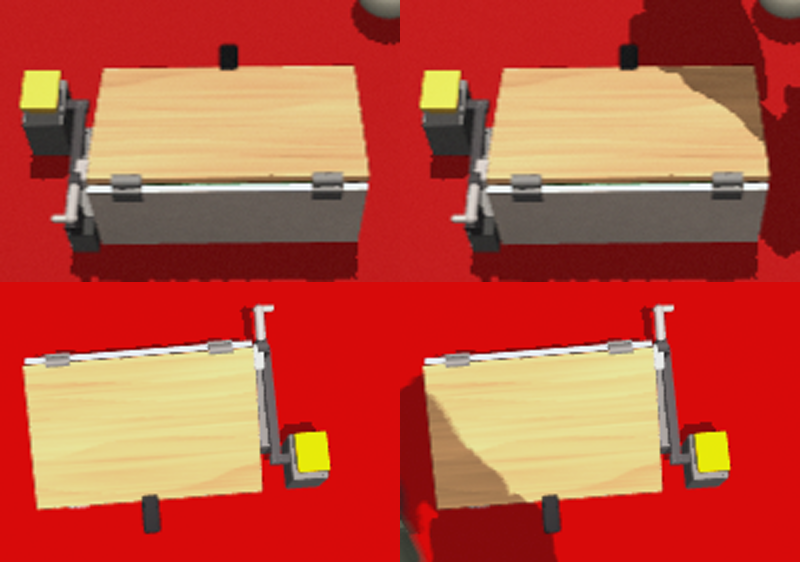

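View pics/top16.png

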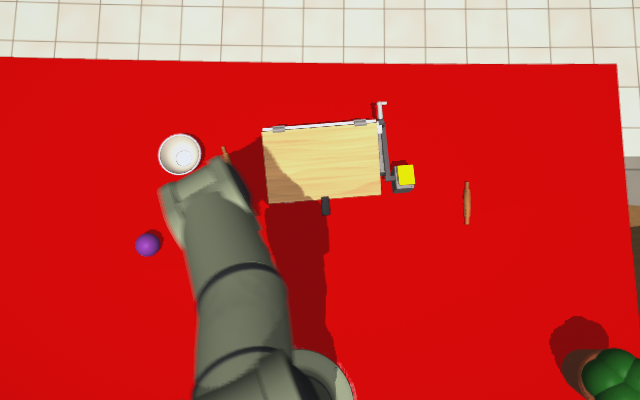

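```bash
python3 - <<'E'
from h import *
f=load('scene16');h=cv2.cvtColor(f['image'],cv2.COLOR_BGR2HSV)
for nm,lo,hi in(('yellow',(24,150,120),(35,255,255)),('blue',(95,80,60),(115,255,255)),('wood',(10,50,100),(25,180,255)),('white',(0,0,120),(180,70,255))):
    n,l,st,ce=cv2.connectedComponentsWithStats(cv2.inRange(h,lo,hi))
    for i in range(1,n):
        if st[i,4]>60 and 120<ce[i][1]<300 and 160<ce[i][0]<500: print(nm,st[i],ce[i].round(1))
E
```

```text
yellow [219 200  16  17 225] [226.6 207.5]
blue [404 188  35  29 714] [421.  202.1]
wood [171 187  12  33 124] [176.2 202.9]
wood [ 246  198  121   51 5509] [306.2 222.9]
white [361 148  29  25 522] [375.3 160.5]
white [241 225   8  22  71] [245.4 237.3]
white [ 430  234   43   39 1321] [451.2 252.8]
white [232 248 135  17 487] [288.7 251.5]
```

View pics/scene16.png

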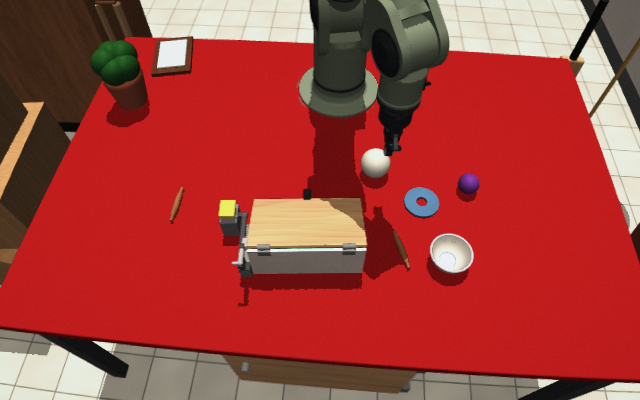

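Door, pad, bails, bowl and coaster lie at the same pixels as at the start, and the gripper is clear of everything.

```bash
python3 -c "
from workcell import job_done,observe
o=observe();print(o['clock'],o['force']);print(job_done())"
```

```text
21.0167 [ 0.44524909 -0.87163231 -0.29089842]
the job is handed in; nothing more can be done
None
```

The ball is in the green basket, the door is shut, and I handed the job in at 21.0 s. No verdict was reported.

**What I did:**
- **Door up:** I raised the door by its pull until the stay locked. A pull back met 19.5 N, and the door stayed up after I let go.
- **Ball:** I gripped the small white ball, lowered it until it touched the basket floor (15 N), and released it. The top view then showed it lying in the basket with the door still up.
- **Door down:** I held the yellow pad down while the door sank under its damper, until the camera showed it well past the point where the stay could catch. I then pressed the door shut at the pull.

**Last checks:**
- **Positions:** In the final pictures the door edge, pad, coaster, bowl and bail 2 match their starting pixels to within about a pixel. The shadowed bail 1 was judged by eye only.
- **Door shut:** The door looks the same as in the first pictures, and clearly lower than when ajar. I could not read the joint value itself.
- **Ball after closing:** The door hides the ball, so its final place was not seen again.
- **Force:** The last press reached about 64 N at the wrist, well over the 5 to 10 N needed but under the 120 N limit.
- **TCP height:** The fingertips stopped at 73.5 mm, about 2 to 3 mm above my estimate for the shut pull.

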